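# Open the code-locked classroom calculator box

## Task

The class calculators are locked in the grey sloping-top steel box. Set its three round dials to the code 2, 10, 4 from left to right as seen from the robot (each dial is marked like a clock face, 12 at the top of the slope), then turn the black wing latch on their right a quarter turn clockwise to free the lid, and swing the lid up by its bar handle about 70 degrees, so that it stays open by itself when you let go. Leave everything else on the table where it is.

Things in the scene. Friction and masses are not known exactly. Their poses are not given: they have to be found in the camera images.
- lockbox: grey sheet-steel lock box with a sloping top, 400 mm wide, 272 mm deep, 55 mm high in front, 182 mm at the back; fixed to the table, anywhere in front of the robot and yawed. Origin: centre of its underside; x to its back, y left, z up
- panel: the box's sloping top. Origin: middle of its front, lower edge (55 mm above the table). Axes: x up the slope (away from the robot, rising at 25 degrees), y left along the front edge, z out of the slope (up and towards the robot, 25 degrees from vertical). Face at z = 0, y -200 to 200 mm, x 0 to 300 mm. Dials and latch stand on the lock rail, x 0 to 92 mm; the lid lies above it
- dial_left (a joint): the left code dial: angle in rad. 0 = white index line at the 12 o'clock mark (straight up the slope); grows clockwise seen from above the panel, 0.5236 rad an hour; turns -3 to 3 rad (stops either side of 6 o'clock). Twelve marks on the panel round it, longer at 12, 3, 6 and 9. Code: 2 o'clock, is 1.047 rad. Resistance about 0.03 N m, smooth, no clicks; stays where left
- dial_middle (a joint): the middle code dial: angle in rad. 0 = white index line at the 12 o'clock mark (straight up the slope); grows clockwise seen from above the panel, 0.5236 rad an hour; turns -3 to 3 rad (stops either side of 6 o'clock). Twelve marks on the panel round it, longer at 12, 3, 6 and 9. Code: 10 o'clock, is -1.047 rad. Resistance about 0.03 N m, smooth, no clicks; stays where left
- dial_right (a joint): the right code dial: angle in rad. 0 = white index line at the 12 o'clock mark (straight up the slope); grows clockwise seen from above the panel, 0.5236 rad an hour; turns -3 to 3 rad (stops either side of 6 o'clock). Twelve marks on the panel round it, longer at 12, 3, 6 and 9. Code: 4 o'clock, is 2.094 rad. Resistance about 0.03 N m, smooth, no clicks; stays where left
- dial_left_grip (a point): point on the axis of the left code dial, 28 mm above the panel (at panel x 48, y 142, z 28 mm). Round black knurled knob, 36 mm in diameter, from z 4 to 36 mm above the panel, on a flat 46 mm disc 4 mm thick; its axis is the panel's z. This point's own axes turn with the dial, x along the white line
- dial_middle_grip (a point): point on the axis of the middle code dial, 28 mm above the panel (at panel x 48, y 54, z 28 mm). Round black knurled knob, 36 mm in diameter, from z 4 to 36 mm above the panel, on a flat 46 mm disc 4 mm thick; its axis is the panel's z. This point's own axes turn with the dial, x along the white line
- dial_right_grip (a point): point on the axis of the right code dial, 28 mm above the panel (at panel x 48, y -34, z 28 mm). Round black knurled knob, 36 mm in diameter, from z 4 to 36 mm above the panel, on a flat 46 mm disc 4 mm thick; its axis is the panel's z. This point's own axes turn with the dial, x along the white line
- latch (a joint): quarter-turn latch, angle in rad: 0 locked (tongue points up the slope and lies over the lid's edge), grows clockwise seen from above the panel to 1.571 = unlocked (tongue points right, along the front edge). Blocked near 0 until all three dials stand within about 15 degrees of their code; once turned it holds the dials. Resistance about 0.05 N m; stays where left
- latch_grip (a point): point on the latch's axis (panel x 58, y -128 mm) 35 mm above the panel on its black wing: 40 mm long, 12 mm thick, from z 15 to 46 mm above the panel. The wing's length lies along this point's own x, as the 12 mm wide steel tongue below it (z 10 to 15 mm), which reaches 48 mm from the axis; this point's z is the panel's z
- lid (a joint): lid angle in rad: 0 closed on the slope, grows as its lower edge swings up; stop at 1.75. A stiff hinge holds the lid at any angle (0.6 N m; with the lid's weight of about 0.45 kg lifting at the handle takes 5 to 8 N)
- lid_handle (a point): middle of the lid's steel bar handle: round bar 10 mm thick, 100 mm long along the panel's y, its axis 42 mm above the panel face (34 mm above the lid's face), held by a post at each end. At panel x 113, y 0, z 42 mm when closed, 18 mm from the lid's lower edge. This point's axes turn with the lid and equal the panel's when closed
- lid_hinge (a point): middle of the lid's hinge line, at panel x 275, y 0, z 0 mm; the line runs along the panel's y. The lid is 336 mm wide, 180 mm from hinge to lower edge and 8 mm thick; the handle's distance from this line is 167 mm
- calculator_mid (a point): centre of a loose pocket calculator lying in front of the box, 78 x 155 x 14 mm; a bystander
- molecule_mid (a point): centre of a loose molecule model of four balls, 100 mm across, 34 mm high; a bystander
- stapler_mid (a point): centre of a loose stapler to the right of the box, 34 x 130 x 45 mm; a bystander
- gluestick_mid (a point): centre of a glue stick standing upright to the left of the box, 28 mm in diameter, 94 mm high; a bystander
- penpot_mid (a point): half-way up a pot with pens to the left of the box, 76 mm in diameter, 100 mm high, pens up to 135 mm; a bystander
- punch_mid (a point): centre of a loose hole punch to the right of the box, 80 x 110 x 53 mm; a bystander
- penciltin_mid (a point): centre of a loose flat pencil tin further to the left, 77 x 207 x 30 mm; a bystander

How it is judged:
By the outcome, as a careful person would: the job done as asked, in the order asked, and still so for the second after the job is handed in, with the robot touching nothing.
It also fails if it takes over 72 s, if anything falls off the work surface, if the arm or the gripper's body presses on something with over 40 N, if the wrist force passes 120 N, or if a joint passes its speed limit or range.

## Robot

A 6-joint arm with a two-finger parallel gripper is mounted at the origin on the work surface. World frame = base frame: x ahead of the robot, y to its left, z up, the work surface at z = 0. Lengths are in m, angles in rad, forces in N, time in s.
With the tool pointing down it reaches from about 0.35 to 0.775 m from the base axis. Payload 5.5 kg.
Tool frame: the origin (TCP) lies midway between the tips of the shut fingers; the grasp point (between the pads) lies 19 mm behind it; z points along the fingers, x is the direction in which the jaws open and shut, and the axes are right-handed (so a half turn about z gives the same grasp; the last joint's range is limited). The gripper opens to 85 mm and grips with 20 to 120 N. Pads are 22 mm wide; open, the fingers measure 114 mm over their backs; the gripper's body (76 mm by 85 mm) begins 54 mm behind the grasp point. The pads swing forward as they close: fully open they stand 13 mm farther back than shut.
Start: joints at [-1.486, 0.313, 0.046, 1.304, 0, 1.431], TCP at [0.128, -0.561, 0.231] pointing down, gripper open.
Joint ranges: [-2.76, 2.76], [-0.86, 1.69], [-1.03, 1.26], [-2.2, 2.34], [-1.47, 1.5], [-3.14, 3.14]. Speed limits (rad/s): [2.57, 2.57, 3.14, 3.14, 3.14, 3.14].

## Interface

Orientations are given as a unit quaternion [w, x, y, z].
In Python, from workcell import env gives the robot as it stands. The module is installed in compiled form; this text tells all that it offers.
- The arm moves only by the tool apply_moves, never from a script. Its argument "moves" is a list of rows, each a list of 3 entries, a list of its own where there are three numbers: the shift along the tool's x, y, z in cm, then the turn about the tool's z in degrees, then the opening, from 0 (shut) to 1 (fully open). In form: [[[x, y, z], yaw, gripper], ...]. A call has exactly 10 rows; each row is the pose to reach, as a shift and turn from the pose commanded when the call began, along the tool's axes at that moment; what a row does not reach only later rows make up. A row lasts 1/8 s, in which the tool goes at most 62.5 mm and 10.7 degrees, less where a joint would pass 70% of its speed; a pose out of reach is approached as far as the arm can. A call with a gripper value outside its range is refused whole. The fingers move at their own pace and stop on an object; "squeeze" is the grip in N (left out, the last holds). Time passes only in rows, so rows that repeat a pose let the fingers close, or fill a call up. It gives the time, the measured TCP pose, the force and the opening at its end, in the units of the state.
- env.get_state(): the state, without advancing time (a new reading comes with each control period).
- env.read_camera(name): name is "side" or "top"; returns a dict with "pixels" (420x560x3 uint8, red, green, blue), "fov_y" (degrees; the focal length in pixels is half the picture's height over the tangent of half this angle, whatever the lens; pixels are square), "cx", "cy" (the principal point, pixels), "world_from_camera" (4x4, takes a point from camera to world coordinates). Camera axes: x right, y down, z forward; pixel columns grow to the right and rows downward; lengths in m; the calibration is good to about 2 mm. A picture is of the moment at which its call begins. There is no depth.
- env.hand_in(): hands the job in, once; it reports no verdict.
The state is a dict: "clock": time; "joint_pos": joint angles; "qvel": joint speeds; "tau": joint torques, N m; "tcp_pos": TCP position; "orientation": TCP orientation; "wrist_force": force on the tool from outside, world axes, zero at the start; "ft_torque": the same for the moment, N m; "finger_gap": finger opening in m.
Only numpy, scipy, OpenCV 4.12 (cv2) and the standard library are available. Lean on these libraries where they do the work, as an engineer would, in place of code of your own. Each camera call takes 0.05 s, during which the arm holds its last target.

## Working session

There is one attempt and no reset: what is moved stays moved. The work goes in short steps, Python scripts to look and compute and a tool call to move; the robot and the scene stay as the last step left them, time stands still between calls to the robot, and variables do not carry over. Pictures are saved under pics/ and viewed, and the job is handed in when it is done.

Besides the shell and the picture viewer there is one more tool, called after "Emit:" by a JSON object that holds its "op" and its "data", one argument or row to a line. apply_moves: Moves the arm, as the interface text tells. Its arguments: {"type":"object","properties":{"moves":{"type":"array","items":{"type":"array"}},"squeeze":{"type":"number"}},"required":["moves"]}

```bash
mkdir -p pics; ls
python3 - <<'E'
from workcell import env
import cv2,numpy as np,json
s=env.get_state()
print({k:np.round(v,4).tolist() for k,v in s.items()})
for n in("side","top"):
    c=env.read_camera(n)
    cv2.imwrite(f"pics/{n}0.png",c["pixels"][:,:,::-1])
    np.savez(f"{n}0.npz",**c)
    print(n,c["fov_y"],c["cx"],c["cy"],np.round(c["world_from_camera"],4).tolist())
E
```

```text
pics
{'clock': 0.0, 'joint_pos': [-1.4856, 0.314, 0.045, 1.3036, 0.0, 1.4312], 'qvel': [-0.0007, -0.0016, 0.0011, 0.001, -0.0006, 0.0001], 'tau': [-0.0009, -48.0627, 29.8532, 0.0195, -0.0002, 0.0], 'tcp_pos': [0.1281, -0.56, 0.2304], 'orientation': [-0.0007, 0.782, -0.6233, -0.0006], 'wrist_force': [0.3833, 0.5432, -0.2958], 'ft_torque': [0.027, -0.0217, -0.0313], 'finger_gap': 0.0856}
side 53.09282450012191 283.47742636115174 219.50000777590344 [[0.9337, -0.2431, 0.2629, 0.3442], [-0.3576, -0.6701, 0.6504, -0.5497], [0.0181, -0.7013, -0.7126, 0.8358], [0.0, 0.0, 0.0, 1.0]]
top 54.45847476188404 281.6621520870516 206.6059539999012 [[0.0229, -0.9899, 0.1401, 0.4703], [-0.9997, -0.0219, 0.008, 0.1071], [-0.0049, -0.1403, -0.9901, 1.1668], [0.0, 0.0, 0.0, 1.0]]
```

View pics/side0.png

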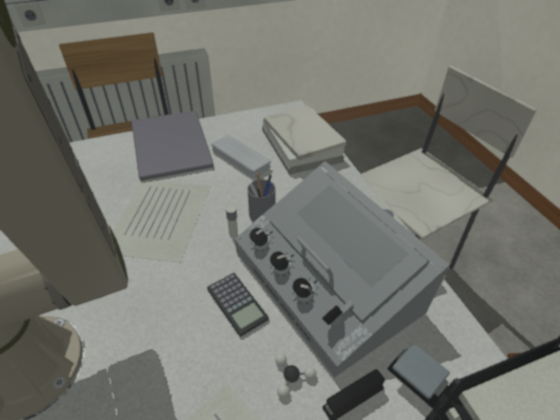

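View pics/top0.png

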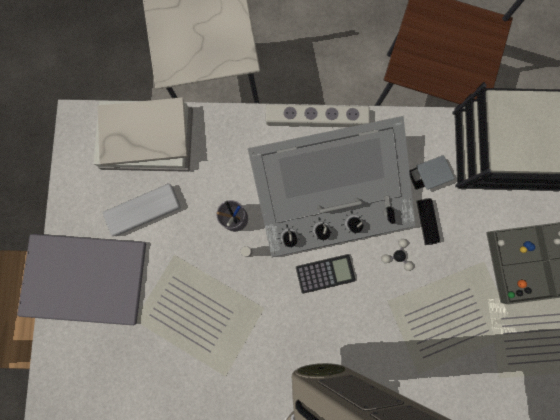

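Run:
```python
import cv2,numpy as np
a=cv2.imread("pics/side0.png")[155:375,225:455]
cv2.imwrite("pics/side0c.png",cv2.resize(a,None,fx=3.4,fy=2.7*3.4/2.7*0.8 if 0 else 2.7,interpolation=cv2.INTER_CUBIC) if 0 else cv2.resize(a,None,fx=2.7,fy=2.7,interpolation=cv2.INTER_CUBIC))
a=cv2.imread("pics/top0.png")[110:265,235:445]
cv2.imwrite("pics/top0c.png",cv2.resize(a,None,fx=3.8,fy=3.8,interpolation=cv2.INTER_CUBIC))
```

```text
(no output)
```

View pics/side0c.png

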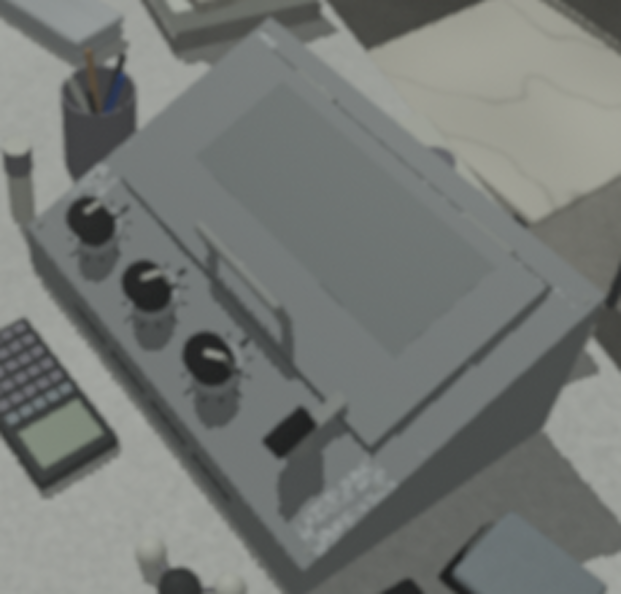

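View pics/top0c.png

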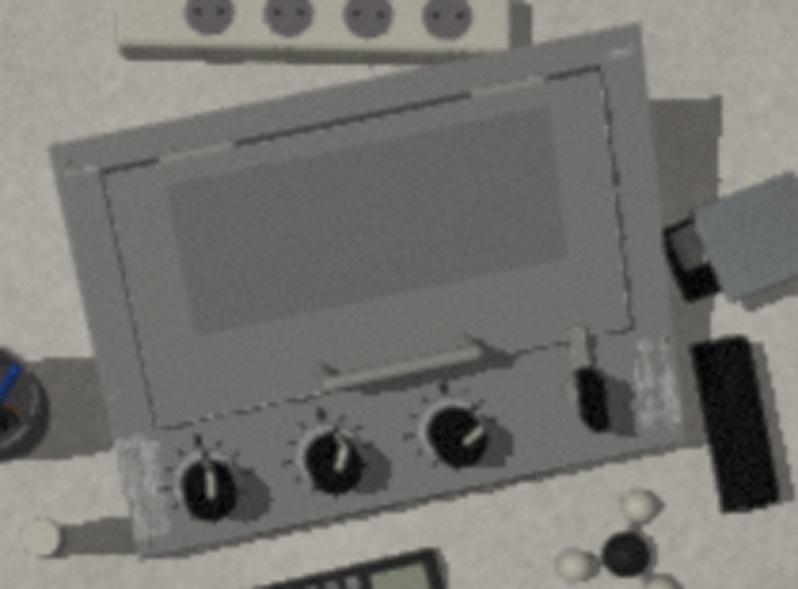

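```bash
cat > h.py <<'E'
import numpy as np,cv2
from scipy.spatial.transform import Rotation as R
from scipy.optimize import least_squares
def load(n): return dict(np.load(n))
def proj(c,p):
    T=np.linalg.inv(c["world_from_camera"]);p=np.atleast_2d(p)@T[:3,:3].T+T[:3,3]
    f=210/np.tan(np.radians(c["fov_y"])/2)
    return np.c_[f*p[:,0]/p[:,2]+c["cx"],f*p[:,1]/p[:,2]+c["cy"]]
def ray(c,uv):
    f=210/np.tan(np.radians(c["fov_y"])/2);T=c["world_from_camera"]
    d=np.array([(uv[0]-c["cx"])/f,(uv[1]-c["cy"])/f,1.]);return T[:3,3],T[:3,:3]@d
def panelT(x,y,yaw):
    Rb=R.from_euler('z',yaw).as_matrix()
    s=np.radians(25);Rp=Rb@np.array([[np.cos(s),0,-np.sin(s)],[0,1,0],[np.sin(s),0,np.cos(s)]])
    o=np.array([x,y,0])+Rb@np.array([-.136,0,.055])
    return Rp,o
def P(pose,p):
    Rp,o=panelT(*pose);return np.atleast_2d(p)@Rp.T+o
E
python3 - <<'E'
from h import *
S=load("side0.npz");T=load("top0.npz")
cs=lambda u,v:(u/2.7+225-.5+.18,v/2.7+155-.5+.18)
ct=lambda u,v:(u/3.8+235-.5+.13,v/3.8+110-.5+.13)
obj=np.array([[.3,.2,0],[0,.2,0],[0,-.2,0],[.3,-.2,0],[.113,.05,.042],[.113,-.05,.042]])
s=np.array([cs(270,18),cs(28,230),cs(303,573),cs(605,295),cs(200,226),cs(284,313)])
t=np.array([ct(52,148),ct(142,555),ct(690,438),ct(640,25),ct(327,383),ct(480,350)])
def f(q):
    p=P(q,obj);return np.r_[(proj(S,p)-s).ravel(),(proj(T,p)-t).ravel()]
r=least_squares(f,[.6,0,-.2],loss='soft_l1');print(r.x,np.round(f(r.x).reshape(-1,2),1).tolist())
for n,C,m in(("side",S,s),("top",T,t)):
    g=lambda q:(proj(C,P(q,obj))-m).ravel()
    print(n,least_squares(g,[.6,0,-.2],loss='soft_l1').x)
np.save("pose.npy",r.x)
# knobs
for n,C in(("side",S),("top",T)):
    img=C["pixels"];mask=(img.max(2)<45).astype(np.uint8)
    nn,lab,st,cen=cv2.connectedComponentsWithStats(mask)
    for k,y in enumerate((.142,.054,-.034)):
        e=proj(C,P(r.x,[.048,y,.036]))[0]
        d=np.linalg.norm(cen-e,axis=1);d[st[:,4]<15]=99;i=d.argmin()
        print(n,k,"exp top",e.round(1),"exp mid",proj(C,P(r.x,[.048,y,.02]))[0].round(1),"blob",cen[i].round(1),st[i].tolist())
    big=img.copy()
    big=cv2.resize(img,None,fx=4,fy=4,interpolation=cv2.INTER_CUBIC)
    def circ(z,x,y,rr,col):
        a=np.linspace(0,2*np.pi,40);pp=P(r.x,np.c_[x+rr*np.cos(a),y+rr*np.sin(a),0*a+z])
        cv2.polylines(big,[((proj(C,pp)+.5)*4).astype(int)],True,col,1)
    for y in(.142,.054,-.034): circ(.036,.048,y,.018,(255,0,0))
    for p in(obj[:4],np.array([[.113,.05,.042],[.113,-.05,.042]]),np.array([[.058,-.128,.015],[.106,-.128,.015]]),np.array([[.095,.168,.008],[.095,-.168,.008],[.275,-.168,.008],[.275,.168,.008]])):
        cv2.polylines(big,[((proj(C,P(r.x,p))+.5)*4).astype(int)],True,(0,255,0),1)
    o=(900,620) if n=="side" else (960,440)
    cv2.imwrite(f"pics/{n}_fit.png",cv2.cvtColor(big,cv2.COLOR_RGB2BGR)[o[1]:o[1]+600+100*0,o[0]:o[0]+800])
E
```

```text
[ 0.67104723 -0.02279306  0.23733197] [[-0.4, 0.4], [-1.0, -0.3], [0.2, 0.8], [0.7, 1.5], [-0.1, 1.6], [-3.0, -0.8], [-0.8, -1.0], [-0.2, 0.4], [-1.1, -0.2], [0.2, -1.6], [1.0, -0.5], [-0.9, -0.2]]
side [ 0.67251759 -0.02143609  0.238189  ]
top [ 0.66977603 -0.02370825  0.2369596 ]
side 0 exp top [255.4 234.8] exp mid [258.  237.8] blob [258.6 238. ] [251, 229, 15, 16, 131]
side 1 exp top [276.4 259.2] exp mid [278.8 262. ] blob [278.6 261.9] [271, 253, 17, 17, 158]
side 2 exp top [299.7 286.3] exp mid [302.  288.9] blob [300.7 288.1] [294, 279, 16, 18, 164]
top 0 exp top [290.9 240.1] exp mid [290.2 238. ] blob [290.  239.4] [284, 232, 14, 15, 142]
top 1 exp top [324.  232.9] exp mid [322.8 230.8] blob [322.2 232.4] [316, 224, 15, 16, 143]
top 2 exp top [356.9 225.7] exp mid [355.3 223.7] blob [354.8 224.8] [348, 218, 16, 15, 155]
```

View pics/side_fit.png

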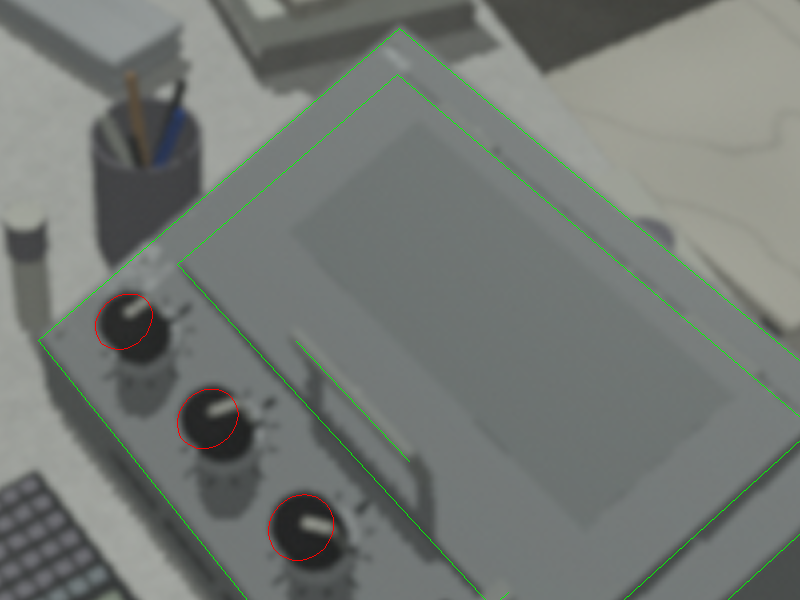

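View pics/top_fit.png

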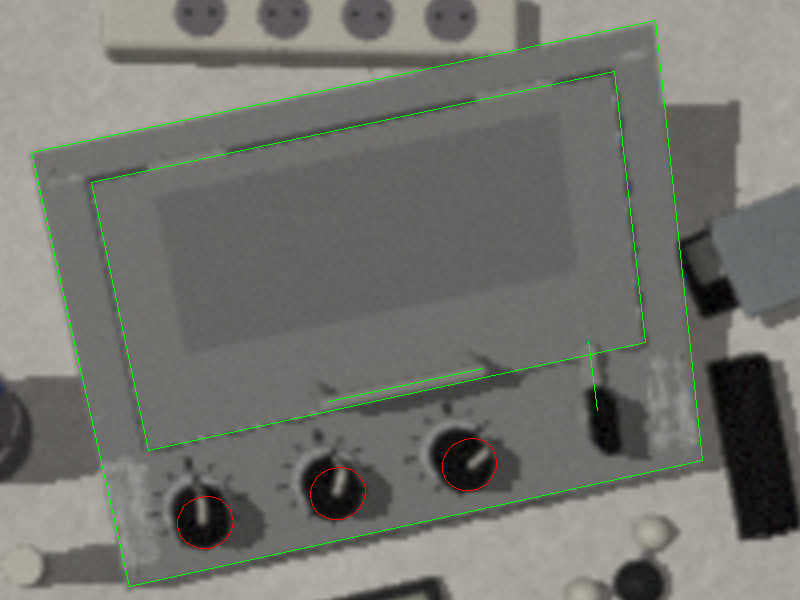

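```bash
cat >> h.py <<'E'
def dials(C,pose,thr=None):
    out=[]
    img=C["pixels"].astype(float).mean(2)
    for y in(.142,.054,-.034):
        # rectify the knob top (plane z=36mm): rows = -panel x, cols = -panel y, 0.25 mm/px
        g=np.arange(-.015,.01501,.00025);X,Y=np.meshgrid(-g,-g,indexing='ij')
        pts=np.c_[.048+X.ravel(),y+Y.ravel(),np.full(X.size,.036)]
        uv=proj(C,P(pose,pts)).astype(np.float32).reshape(X.shape+(2,))
        p=cv2.remap(img.astype(np.float32),uv[...,0],uv[...,1],cv2.INTER_LINEAR)
        w=np.clip(p-70,0,None)*(np.hypot(X,Y)<.015)
        m=np.array([(w*X).sum(),(w*Y).sum()])/w.sum()
        d=np.c_[(X-m[0]).ravel(),(Y-m[1]).ravel()];c=(d*w.reshape(-1,1)).T@d/w.sum()
        ev,V=np.linalg.eigh(c);ax=V[:,1];ax*=np.sign(ax@m) or 1
        out.append((np.degrees(np.arctan2(-m[1],m[0])),np.degrees(np.arctan2(-ax[1],ax[0])),np.hypot(*m)*1e3,p))
    return out
E
python3 - <<'E'
from h import *
q=np.load("pose.npy")
rows=[]
for n in("side0","top0"):
    C=load(n+".npz");o=dials(C,q)
    print(n,[[round(float(v),1) for v in a[:3]] for a in o]); rows.append(np.hstack([a[3] for a in o]))
cv2.imwrite("pics/d0.png",cv2.resize(np.vstack(rows).clip(0,255).astype(np.uint8),None,fx=2,fy=2))
Rp,o=panelT(*q)
for nm,p in(("L",[.048,.142,.036]),("M",[.048,.054,.036]),("R",[.048,-.034,.036]),("latch",[.058,-.128,.037]),("handle",[.113,0,.042]),("hinge",[.275,0,0])): print(nm,P(q,p)[0].round(4))
E
```

```text
side0 [[-11.2, 9.2, 9.5], [3.1, 28.4, 9.5], [34.8, 59.7, 8.2]]
top0 [[-5.3, 8.3, 8.2], [17.9, 24.0, 8.0], [64.6, 57.8, 7.5]]
L [0.533  0.0899 0.1079]
M [0.5537 0.0044 0.1079]
R [ 0.5743 -0.0812  0.1079]
latch [ 0.6048 -0.1705  0.113 ]
handle [ 0.6211 -0.0349  0.1408]
hinge [0.7811 0.0038 0.1712]
```

View pics/d0.png

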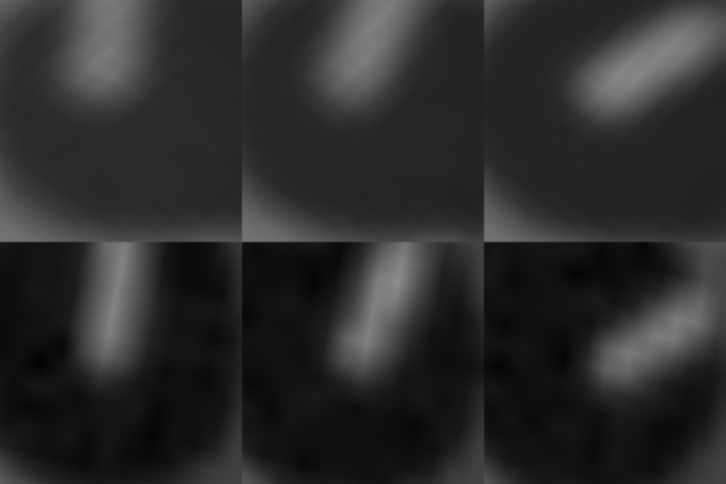

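```bash
cat >> h.py <<'E'
def state():
    from workcell import env
    s=env.get_state();q=s["orientation"];Rm=R.from_quat([q[1],q[2],q[3],q[0]]).as_matrix()
    yaw=np.arctan2(Rm[1,0],Rm[0,0]);return s,Rm,yaw
def plan(tgt,yaw=None,p=None,yaw0=None):
    s,Rm,y0=state();p=s["tcp_pos"] if p is None else np.array(p)
    y0=y0 if yaw0 is None else yaw0
    X=np.array([np.cos(y0),np.sin(y0),0]);Y=np.array([np.sin(y0),-np.cos(y0),0]);d=np.array(tgt)-p
    out=[d@X*100,d@Y*100,-d[2]*100]
    t=None if yaw is None else -np.degrees(yaw-y0)
    print("shift cm",np.round(out,2),"turn",None if t is None else (round(t,1),round((t+180)%360-180,1)))
E
python3 - <<'E'
from h import *
T=load("top0.npz")
for nm,uv,z in(("glue",(245.5,251),.094),("penpot",(232,213),.1)):
    o,d=ray(T,uv);print(nm,(o+d*(z-o[2])/d[2]).round(3))
plan([.533,.09,.2],2.26)
E
```

```text
glue [0.503 0.208 0.094]
penpot [0.601 0.246 0.1  ]
shift cm [-54.35 -53.96   3.05] turn (np.float64(-206.6), np.float64(153.4))
```

Emit:
{"op": "apply_moves", "data": {
  "moves": [
    [[-3.5,-3.5,0],-10,0.75],
    [[-7,-7,0],-20,0.75],
    [[-10.5,-10.5,0],-31,0.75],
    [[-14,-14,0],-41,0.75],
    [[-18,-18,0],-52,0.75],
    [[-22,-22,0],-62,0.75],
    [[-26,-26,0],-73,0.75],
    [[-30,-30,0],-83,0.75],
    [[-34,-34,0],-94,0.75],
    [[-38,-38,0],-104,0.75]
  ],
  "squeeze": 25
}}

```text
clock: 1.35
tcp_pos: [0.4145, -0.1037, 0.2312]
orientation: [0.0, 0.972, 0.235, 0.0]
wrist_force: [0.7, 0.3, -0.5]
finger_gap: 0.064
```

Run:
```python
from h import *
s,_,y=state();print(s["clock"],s["joint_pos"].round(3) if hasattr(s["joint_pos"],'round') else s["joint_pos"],s["tcp_pos"],y,s["finger_gap"])
plan([.533,.09,.16],2.26)
```

```text
1.35 [-0.433  0.027 -0.302  1.242 -0.     0.662] [ 0.41446574 -0.10368772  0.23117167] 0.4750077264064874 0.06398127961203605
shift cm [ 19.4  -11.8    7.12] turn (np.float64(-102.3), np.float64(-102.3))
```

Emit:
{"op": "apply_moves", "data": {
  "moves": [
    [[2.5,-1.2,0],-10,0.75],
    [[5,-2.5,0],-20,0.75],
    [[7.5,-4,0],-31,0.75],
    [[10,-6,0],-41,0.75],
    [[12.5,-8,1],-52,0.75],
    [[15,-9.5,3],-62,0.75],
    [[17.5,-11,5],-73,0.75],
    [[19.4,-11.8,6],-83,0.75],
    [[19.4,-11.8,7],-94,0.75],
    [[19.4,-11.8,7.1],-102.3,0.75]
  ]
}}

```text
clock: 2.6
tcp_pos: [0.5327, 0.0879, 0.1586]
orientation: [-0.001, 0.426, 0.905, -0.001]
wrist_force: [0.8, -0.7, -0.2]
finger_gap: 0.0641
```

```bash
cat > look.py <<'E'
import sys
from h import *
from workcell import env
tag=sys.argv[1];q=np.load("pose.npy")
for n,o in(("side",(215,190)),("top",(235,100))):
    c=env.read_camera(n);np.savez(f"{n}{tag}.npz",**c)
    im=c["pixels"][o[1]:o[1]+170,o[0]:o[0]+220,::-1]
    cv2.imwrite(f"pics/{n}{tag}.png",cv2.resize(im,None,fx=3.5,fy=3.5,interpolation=cv2.INTER_CUBIC))
    print(n,[[round(float(v),1) for v in a[:3]] for a in dials(c,q)])
s,_,y=state();print(s["clock"],np.round(s["joint_pos"],3),s["tcp_pos"].round(4),round(y,3),s["wrist_force"].round(1),s["ft_torque"].round(2),round(s["finger_gap"],4))
E
python3 look.py 1; python3 -c "
from h import *
plan([.533,.09,.088],2.26)"
```

```text
side [[-11.4, 7.6, 9.3], [5.6, 18.3, 10.1], [37.1, 59.4, 8.9]]
top [[-167.3, -109.8, 0.3], [112.8, 31.2, 1.0], [64.3, 60.2, 8.0]]
2.7 [ 0.014  0.28  -0.179  1.114 -0.    -0.67 ] [0.533  0.0877 0.1594] 2.255 [-0.8 -0.   0.6] [ 0.02 -0.04 -0.03] 0.0638
shift cm [0.18 0.15 7.14] turn (np.float64(-0.3), np.float64(-0.3))
```

View pics/side1.png

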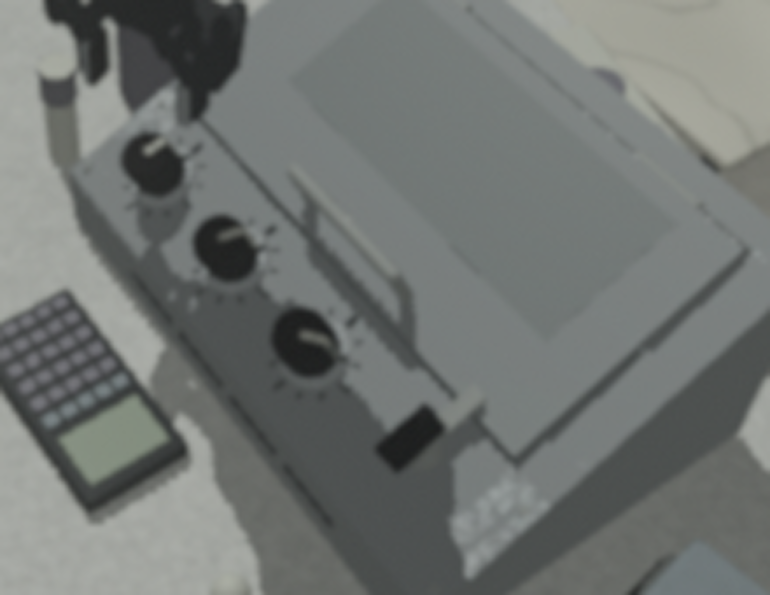

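View pics/top1.png

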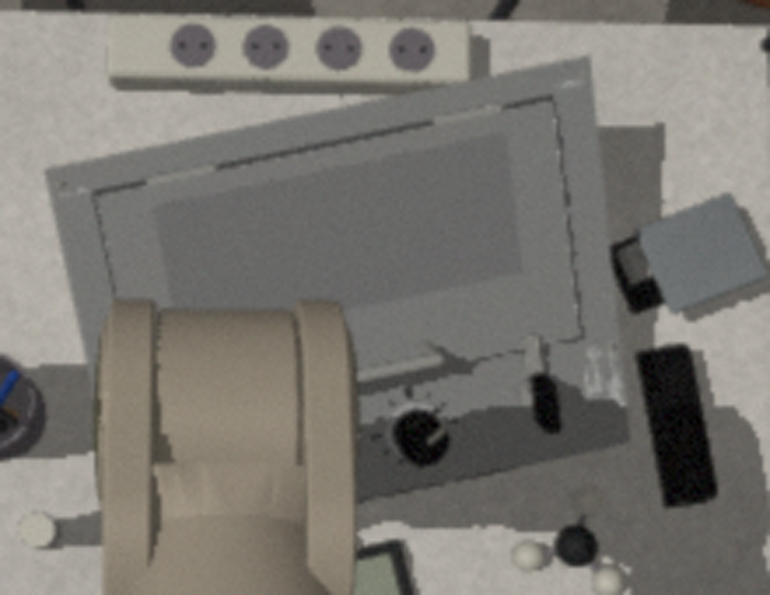

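Emit:
{"op": "apply_moves", "data": {
  "moves": [
    [[0.2,0.2,2],0,0.75],
    [[0.2,0.2,4],0,0.75],
    [[0.2,0.2,6],0,0.75],
    [[0.2,0.2,7.1],0,0.75],
    [[0.2,0.2,7.1],0,0.6],
    [[0.2,0.2,7.1],0,0.4],
    [[0.2,0.2,7.1],0,0.3],
    [[0.2,0.2,7.1],0,0.2],
    [[0.2,0.2,7.1],0,0.2],
    [[0.2,0.2,7.1],0,0.2]
  ]
}}

```text
clock: 3.95
tcp_pos: [0.534, 0.0906, 0.0901]
orientation: [0.0, 0.429, 0.903, 0.0]
wrist_force: [-3.1, 1.0, 6.8]
finger_gap: 0.0364
```

```bash
python3 look.py 2
```

```text
side [[-12.1, 7.4, 9.1], [5.8, 27.9, 10.5], [37.0, 59.2, 8.9]]
top [[-40.5, -92.0, 0.4], [-85.2, -173.2, 1.6], [64.7, 59.9, 7.4]]
4.05 [ 0.02   0.333 -0.286  0.951  0.    -0.664] [0.534  0.0905 0.0901] 2.255 [-2.8  1.3  5.8] [ 0.29  0.6  -0.02] 0.0365
```

View pics/side2.png

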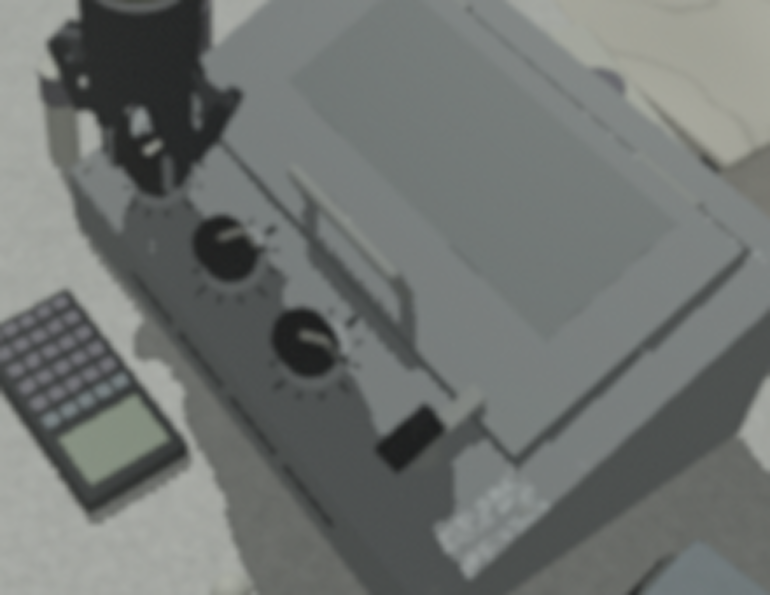

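Emit:
{"op": "apply_moves", "data": {
  "moves": [
    [[0,0,0],6,0.2],
    [[0,0,0],12,0.2],
    [[0,0,0],18,0.2],
    [[0,0,0],24,0.2],
    [[0,0,0],30,0.2],
    [[0,0,0],36,0.2],
    [[0,0,0],42,0.2],
    [[0,0,0],48,0.2],
    [[0,0,0],53,0.2],
    [[0,0,0],53,0.2]
  ]
}}

```text
clock: 5.3
tcp_pos: [0.5323, 0.0943, 0.0918]
orientation: [-0.004, 0.786, 0.618, 0.002]
wrist_force: [-12.4, 12.0, 21.4]
finger_gap: 0.0348
```

```bash
python3 look.py 3
```

```text
side [[-176.9, 94.1, 14.1], [5.7, 27.6, 10.5], [37.1, 59.3, 8.8]]
top [[-50.6, -90.2, 0.4], [-84.4, -173.8, 2.5], [63.9, 58.9, 8.0]]
5.4 [ 0.022  0.33  -0.286  0.956  0.008  0.26 ] [0.5323 0.0943 0.0918] 1.333 [-12.7  10.2  21.9] [3.22 2.15 0.44] 0.0351
```

View pics/side3.png

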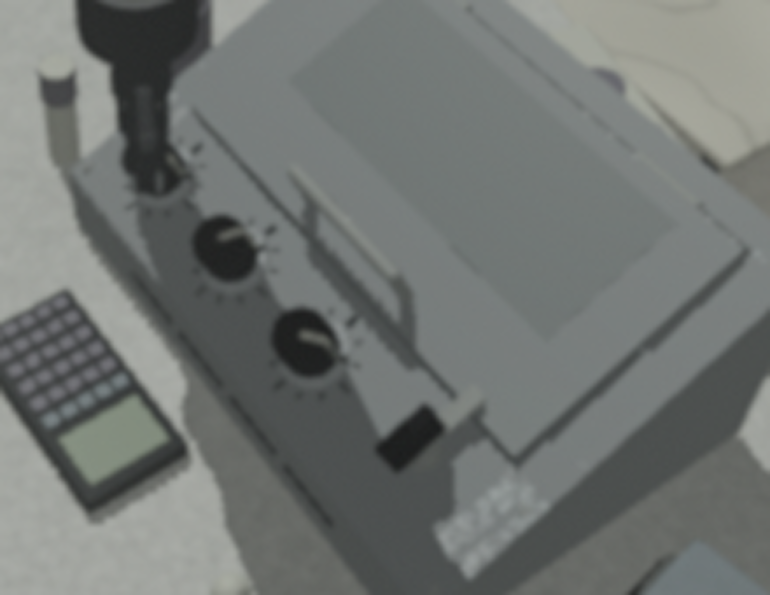

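Emit:
{"op": "apply_moves", "data": {
  "moves": [
    [[0,0,0],53,0.65],
    [[0,0,0],53,0.65],
    [[0,0,0],53,0.65],
    [[0,0,-2],53,0.65],
    [[0,0,-4],53,0.65],
    [[0,0,-6],53,0.65],
    [[0,0,-8],53,0.65],
    [[0,0,-10],53,0.65],
    [[0,0,-10],53,0.65],
    [[0,0,-10],53,0.65]
  ]
}}

```text
clock: 6.65
tcp_pos: [0.5338, 0.0902, 0.1886]
orientation: [0.0, 0.98, 0.201, -0.0]
wrist_force: [-0.6, 0.6, 0.2]
finger_gap: 0.0556
```

```bash
python3 look.py 4
```

```text
side [[26.9, 38.1, 8.2], [5.2, 16.8, 9.7], [36.9, 59.2, 8.8]]
top [[167.5, -164.3, 0.2], [109.0, 27.5, 1.3], [64.6, 60.3, 8.2]]
6.75 [ 0.019  0.265 -0.126  1.181 -0.     1.186] [0.5333 0.0903 0.1881] 0.405 [-0.1 -0.2  0.2] [0.02 0.01 0.03] 0.0556
```

View pics/side4.png

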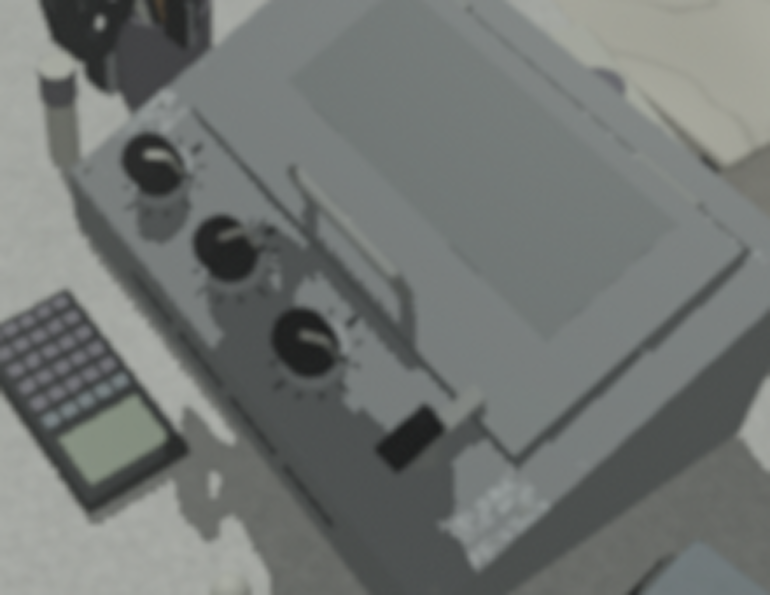

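```bash
cat > ang.py <<'E'
import sys
from h import *
q=np.load("pose.npy")
def patch(C,y,off=(0,0),half=.026,z=.036):
    img=C["pixels"].astype(np.float32).mean(2)
    g=np.arange(-half,half+1e-6,.0002);X,Y=np.meshgrid(-g,-g,indexing='ij')
    uv=proj(C,P(q,np.c_[.048+off[0]+X.ravel(),y+off[1]+Y.ravel(),np.full(X.size,z)])).astype(np.float32).reshape(X.shape+(2,))
    return cv2.remap(img,uv[...,0],uv[...,1],cv2.INTER_CUBIC)
if __name__=="__main__":
    rows=[]
    for n in sys.argv[1:]:
        C=load(n+".npz");rows.append(np.hstack([patch(C,y) for y in(.142,.054,-.034)]))
    cv2.imwrite("pics/ang_%s.png"%"_".join(sys.argv[1:]),np.vstack(rows).clip(0,255).astype(np.uint8))
E
python3 ang.py side0 side4
```

```text
(no output)
```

View pics/ang_side0_side4.png

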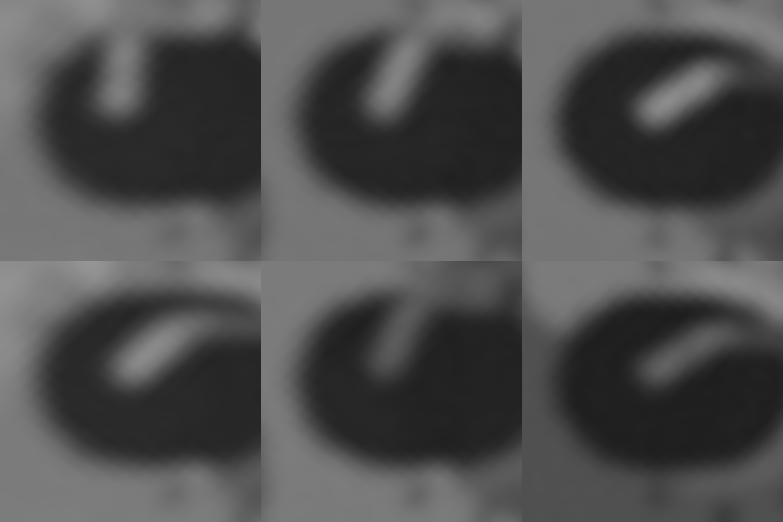

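```bash
python3 -c "
from h import *
plan([.5545,.0050,.16],1.37)
"
```

```text
shift cm [-1.41  8.67  2.81] turn (np.float64(-55.3), np.float64(-55.3))
```

Emit:
{"op": "apply_moves", "data": {
  "moves": [
    [[-0.5,3,1],-10,0.75],
    [[-1,6,2],-20,0.75],
    [[-1.4,8.7,2.8],-30,0.75],
    [[-1.4,8.7,2.8],-40,0.75],
    [[-1.4,8.7,2.8],-50,0.75],
    [[-1.4,8.7,4],-55,0.75],
    [[-1.4,8.7,6],-55,0.75],
    [[-1.4,8.7,8],-55,0.75],
    [[-1.4,8.7,10],-55,0.75],
    [[-1.4,8.7,10],-55,0.75]
  ],
  "squeeze": 40
}}

```text
clock: 8.0
tcp_pos: [0.5532, 0.0051, 0.0869]
orientation: [-0.002, 0.776, 0.631, -0.002]
wrist_force: [0.3, 0.4, -0.6]
finger_gap: 0.0641
```

```bash
python3 look.py 5;python3 ang.py side5
```

```text
side [[26.8, 36.9, 8.1], [-162.6, -73.6, 14.6], [37.0, 59.2, 8.8]]
top [[50.9, 50.6, 7.3], [106.9, 18.1, 1.1], [-8.1, -84.9, 0.5]]
8.1 [-0.136  0.359 -0.251  0.962 -0.     0.07 ] [0.555  0.0049 0.0891] 1.365 [ 0.2 -0.7 -0.5] [ 0.   -0.01  0.01] 0.064
```

View pics/side5.png

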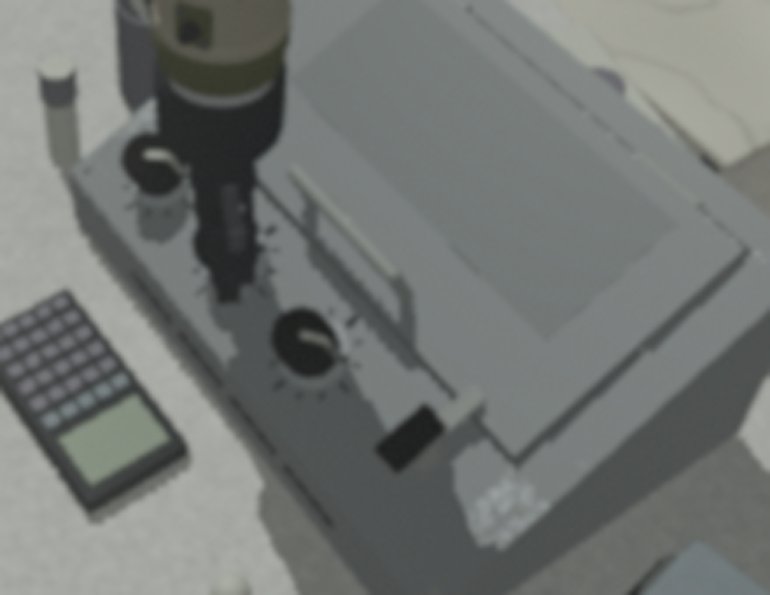

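Emit:
{"op": "apply_moves", "data": {
  "moves": [
    [[0,0,0],0,0.4],
    [[0,0,0],0,0.2],
    [[0,0,0],0,0.2],
    [[0,0,0],0,0.2],
    [[0,0,0],-9,0.2],
    [[0,0,0],-18,0.2],
    [[0,0,0],-27,0.2],
    [[0,0,0],-36,0.2],
    [[0,0,0],-45,0.2],
    [[0,0,0],-52,0.2]
  ]
}}

```text
clock: 9.35
tcp_pos: [0.5575, 0.0058, 0.0912]
orientation: [0.002, 0.419, 0.908, 0.001]
wrist_force: [-0.4, 7.9, 3.2]
finger_gap: 0.0345
```

Emit:
{"op": "apply_moves", "data": {
  "moves": [
    [[0,0,0],0,0.2],
    [[0,0,0],0,0.7],
    [[0,0,0],0,0.7],
    [[0,0,0],0,0.7],
    [[0,0,0],10,0.7],
    [[0,0,0],20,0.7],
    [[0,0,0],30,0.7],
    [[0,0,0],40,0.7],
    [[0,0,0],50,0.7],
    [[0,0,0],52,0.7]
  ]
}}

```text
clock: 10.6
tcp_pos: [0.5552, 0.0047, 0.089]
orientation: [-0.0, 0.776, 0.63, -0.0]
wrist_force: [-0.2, -0.2, 0.5]
finger_gap: 0.0594
```

```bash
python3 look.py 6;python3 ang.py side6
```

```text
side [[26.8, 37.0, 8.1], [-158.1, -71.4, 14.7], [37.0, 59.2, 8.8]]
top [[50.8, 50.5, 7.3], [105.5, 17.6, 1.2], [-5.8, -86.6, 0.5]]
10.7 [-0.136  0.359 -0.251  0.961 -0.     0.069] [0.5552 0.0047 0.0891] 1.366 [-0.4 -0.1 -0.6] [ 0.05  0.01 -0.01] 0.0598
```

View pics/side6.png

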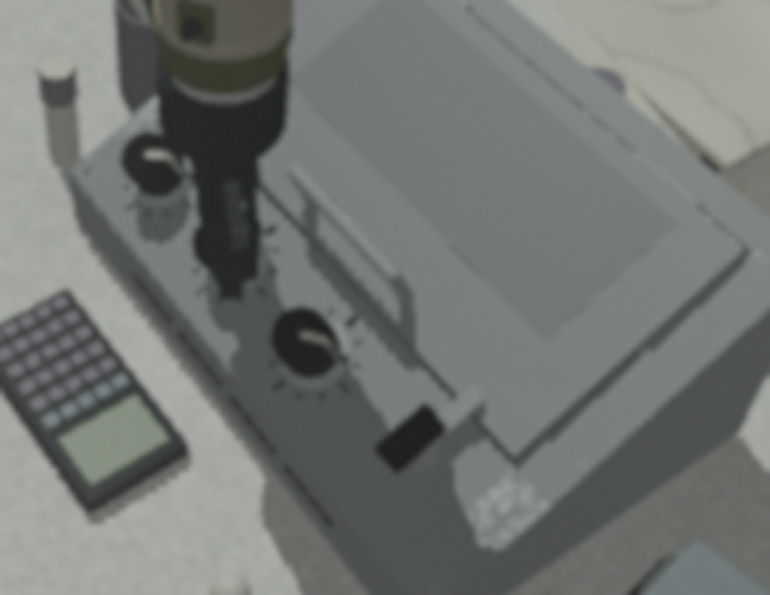

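Emit:
{"op": "apply_moves", "data": {
  "moves": [
    [[0,0,0],0,0.4],
    [[0,0,0],0,0.2],
    [[0,0,0],0,0.2],
    [[0,0,0],0,0.2],
    [[0,0,0],-9,0.2],
    [[0,0,0],-18,0.2],
    [[0,0,0],-27,0.2],
    [[0,0,0],-36,0.2],
    [[0,0,0],-45,0.2],
    [[0,0,0],-48,0.2]
  ]
}}

```text
clock: 11.95
tcp_pos: [0.557, 0.0056, 0.0901]
orientation: [0.002, 0.451, 0.892, 0.001]
wrist_force: [0.8, 7.4, 1.6]
finger_gap: 0.0343
```

Emit:
{"op": "apply_moves", "data": {
  "moves": [
    [[0,0,0],0,0.2],
    [[0,0,0],0,0.7],
    [[0,0,0],0,0.7],
    [[0,0,-2],0,0.7],
    [[0,0,-4],0,0.7],
    [[0,0,-6],0,0.7],
    [[0,0,-7],0,0.7],
    [[0,0,-7],0,0.7],
    [[0,0,-7],0,0.7],
    [[0,0,-7],0,0.7]
  ]
}}

```text
clock: 13.2
tcp_pos: [0.5547, 0.0049, 0.1583]
orientation: [-0.001, 0.453, 0.892, -0.0]
wrist_force: [1.1, -0.0, -0.7]
finger_gap: 0.0597
```

```bash
python3 look.py 7;python3 ang.py side7;  python3 -c "
from h import *
plan([.5755,-.0807,.088],1.808+.55)
"
```

```text
side [[24.9, 34.8, 7.2], [-54.2, -55.3, 10.3], [37.1, 59.3, 8.9]]
top [[50.7, 50.9, 7.3], [107.3, 89.0, 2.5], [-84.1, -159.6, 0.3]]
13.3 [-0.136  0.307 -0.143  1.122 -0.    -0.767] [0.5549 0.0049 0.1586] 2.202 [ 0.  -0.3  0.1] [ 0.01 -0.03 -0.02] 0.0597
shift cm [-8.13 -3.39  7.06] turn (np.float64(-8.9), np.float64(-8.9))
```

View pics/side7.png

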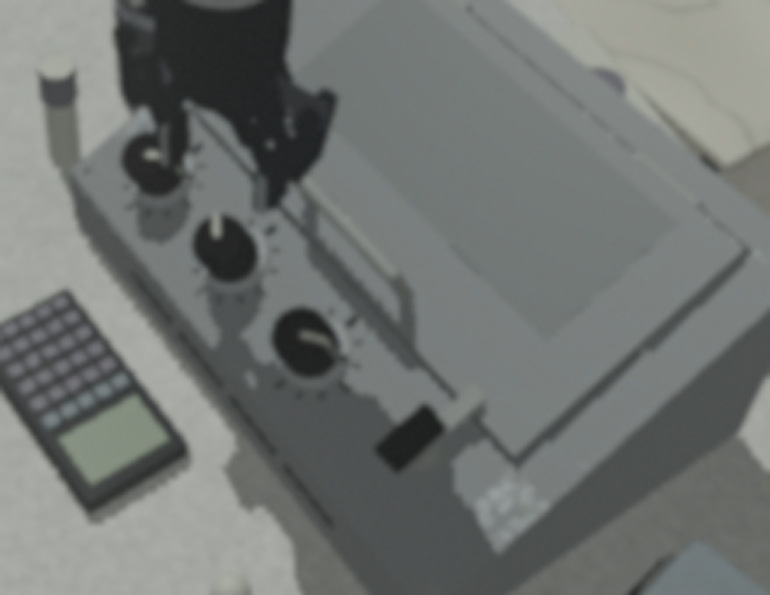

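Emit:
{"op": "apply_moves", "data": {
  "moves": [
    [[-3,-1,0],-5,0.75],
    [[-6,-2.5,0],-10,0.75],
    [[-8.1,-3.4,0],-14,0.75],
    [[-8.1,-3.4,1],-14,0.75],
    [[-8.1,-3.4,3],-14,0.75],
    [[-8.1,-3.4,5],-14,0.75],
    [[-8.1,-3.4,7],-14,0.75],
    [[-8.1,-3.4,7],-14,0.75],
    [[-8.1,-3.4,7],-14,0.3],
    [[-8.1,-3.4,7],-14,0.2]
  ]
}}

```text
clock: 14.55
tcp_pos: [0.5762, -0.0804, 0.0905]
orientation: [0.001, 0.341, 0.94, 0.0]
wrist_force: [-1.0, 0.7, 1.4]
finger_gap: 0.0369
```

```bash
python3 look.py 8
```

```text
side [[26.7, 34.9, 8.0], [-52.8, -14.2, 11.2], [34.4, 60.0, 8.1]]
top [[51.0, 50.8, 7.4], [-70.7, -53.0, 9.3], [66.5, -17.8, 6.7]]
14.65 [-0.277  0.402 -0.181  0.986  0.    -1.153] [ 0.5761 -0.0804  0.0904] 2.447 [-1.7  0.9  4.1] [ 0.25  0.15 -0.08] 0.0368
```

View pics/side8.png

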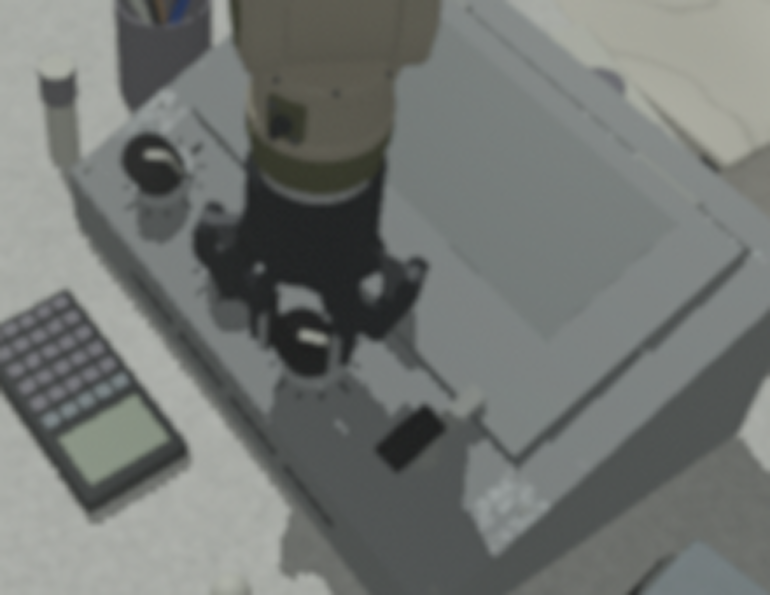

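Emit:
{"op": "apply_moves", "data": {
  "moves": [
    [[0,0,0],0,0.2],
    [[0,0,0],9,0.2],
    [[0,0,0],18,0.2],
    [[0,0,0],27,0.2],
    [[0,0,0],36,0.2],
    [[0,0,0],45,0.2],
    [[0,0,0],54,0.2],
    [[0,0,0],63,0.2],
    [[0,0,0],72,0.2],
    [[0,0,0],75,0.2]
  ]
}}

```text
clock: 15.9
tcp_pos: [0.5742, -0.0759, 0.0924]
orientation: [-0.004, 0.842, 0.539, 0.003]
wrist_force: [-11.6, 13.8, 25.3]
finger_gap: 0.0345
```

Emit:
{"op": "apply_moves", "data": {
  "moves": [
    [[0,0,0],0,0.2],
    [[0,0,0],0,0.7],
    [[0,0,0],0,0.7],
    [[0,0,-2],0,0.7],
    [[0,0,-4],0,0.7],
    [[0,0,-6],0,0.7],
    [[0,0,-7],0,0.7],
    [[0,0,-7],0,0.7],
    [[0,0,-7],0,0.7],
    [[0,0,-7],0,0.7]
  ]
}}

```text
clock: 17.15
tcp_pos: [0.5751, -0.0805, 0.1583]
orientation: [-0.001, 0.843, 0.539, -0.001]
wrist_force: [0.6, 0.2, 0.9]
finger_gap: 0.0597
```

```bash
python3 look.py 9;python3 ang.py side9 top9
```

```text
side [[26.8, 36.6, 8.1], [-54.2, -53.3, 10.2], [116.8, 117.5, 6.3]]
top [[50.7, 51.3, 7.4], [-70.5, -54.1, 9.4], [nan, nan, nan]]
17.25 [-0.277  0.355 -0.074  1.142 -0.     0.156] [ 0.5753 -0.0805  0.1586] 1.138 [-0.7 -0.3 -0.8] [ 0.06  0.03 -0.04] 0.0597h.py:29: RuntimeWarning: invalid value encountered in divide
  m=np.array([(w*X).sum(),(w*Y).sum()])/w.sum()
```

View pics/side9.png

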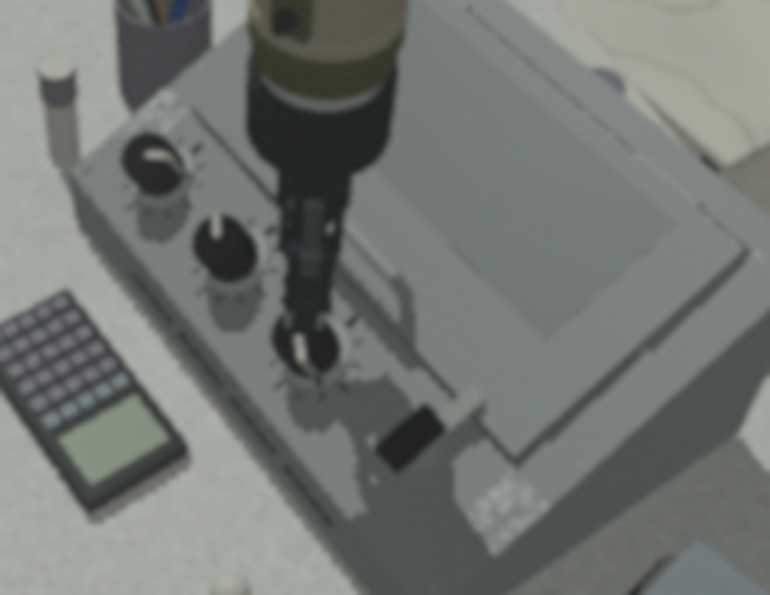

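View pics/ang_side9_top9.png

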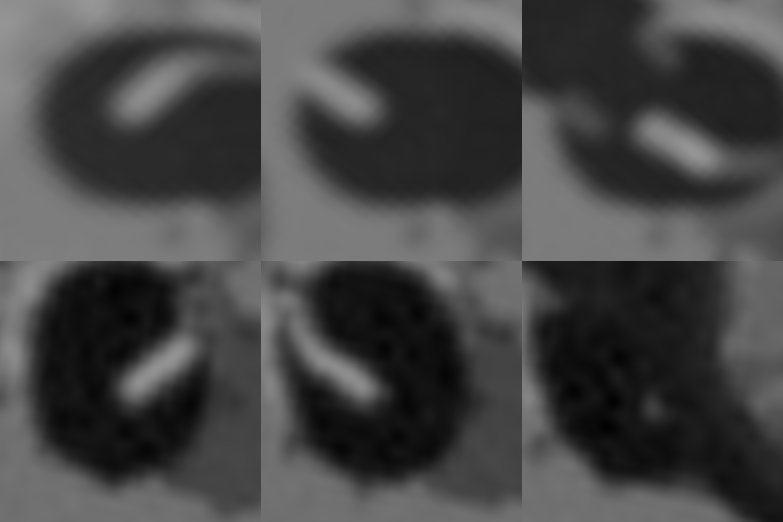

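```bash
python3 -c "
from h import *
plan([.534,.0905,.088],1.9)
"
```

```text
shift cm [ 13.79 -10.92   7.06] turn (np.float64(-43.7), np.float64(-43.7))
```

Emit:
{"op": "apply_moves", "data": {
  "moves": [
    [[4,-3,0],-10,0.75],
    [[8,-6.5,0],-20,0.75],
    [[12,-9.5,0],-30,0.75],
    [[13.8,-10.9,0],-40,0.75],
    [[13.8,-10.9,1],-44,0.75],
    [[13.8,-10.9,3],-44,0.75],
    [[13.8,-10.9,5],-44,0.75],
    [[13.8,-10.9,7],-44,0.75],
    [[13.8,-10.9,7],-44,0.4],
    [[13.8,-10.9,7],-44,0.2]
  ]
}}

```text
clock: 18.5
tcp_pos: [0.5335, 0.0917, 0.0896]
orientation: [-0.002, 0.579, 0.815, 0.001]
wrist_force: [-2.6, 6.0, -5.3]
finger_gap: 0.0344
```

Emit:
{"op": "apply_moves", "data": {
  "moves": [
    [[0,0,0],0,0.2],
    [[0,0,0],0,0.2],
    [[0,0,0],3,0.2],
    [[0,0,0],6,0.2],
    [[0,0,0],9,0.2],
    [[0,0,0],9,0.2],
    [[0,0,0],9,0.7],
    [[0,0,0],9,0.7],
    [[0,0,-2],9,0.7],
    [[0,0,-5],9,0.7]
  ]
}}

```text
clock: 19.75
tcp_pos: [0.5343, 0.09, 0.1394]
orientation: [-0.0, 0.642, 0.767, -0.001]
wrist_force: [-0.2, -0.4, 0.3]
finger_gap: 0.0597
```

```bash
python3 look.py 10;python3 ang.py side10; python3 -c "
from h import *
plan([.605,-.170,.16],1.808)
"
```

```text
side [[24.4, 16.9, 9.4], [-54.2, -58.0, 10.9], [116.3, 118.5, 7.5]]
top [[-132.3, -138.5, 0.3], [110.5, -166.4, 0.2], [133.1, 119.7, 10.4]]
19.85 [ 0.019  0.292 -0.204  1.068 -0.    -0.158] [0.5375 0.0901 0.143 ] 1.748 [-0.  -0.6 -0.3] [-0.01 -0.03 -0.01] 0.0596
shift cm [-26.8    2.06  -1.7 ] turn (np.float64(-3.4), np.float64(-3.4))
```

View pics/side10.png

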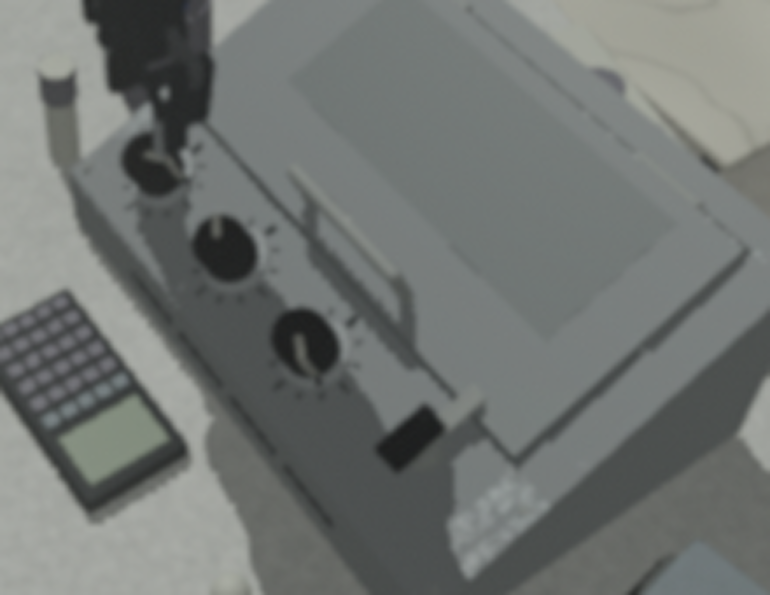

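Emit:
{"op": "apply_moves", "data": {
  "moves": [
    [[-3,0.2,-2],0,0.6],
    [[-8,0.6,-2],0,0.6],
    [[-13,1,-2],-2,0.6],
    [[-18,1.4,-2],-3,0.6],
    [[-23,1.8,-2],-3,0.6],
    [[-26.8,2.1,-2],-3,0.6],
    [[-26.8,2.1,-2],-3,0.6],
    [[-26.8,2.1,-2],-3,0.6],
    [[-26.8,2.1,-2],-3,0.6],
    [[-26.8,2.1,-2],-3,0.6]
  ]
}}

```text
clock: 21.1
tcp_pos: [0.6026, -0.1685, 0.1595]
orientation: [0.0, 0.621, 0.784, -0.0]
wrist_force: [0.7, 0.3, -0.1]
finger_gap: 0.0513
```

```bash
python3 look.py 11;python3 ang.py side11 top11; python3 -c "
from h import *
plan([.605,-.170,.096],1.808)
"
```

```text
side [[34.3, 50.9, 7.8], [-54.4, -44.9, 10.1], [116.8, 118.3, 6.4]]
top [[60.7, 58.3, 8.1], [-70.3, -53.1, 9.4], [135.2, 117.9, 9.3]]
21.2 [-0.401  0.439  0.053  1.185 -0.    -0.632] [ 0.6027 -0.1688  0.1595] 1.802 [1.2 0.1 0.3] [-0.04  0.02  0.03] 0.0514
shift cm [-0.17  0.2   6.35] turn (np.float64(-0.3), np.float64(-0.3))
```

View pics/side11.png

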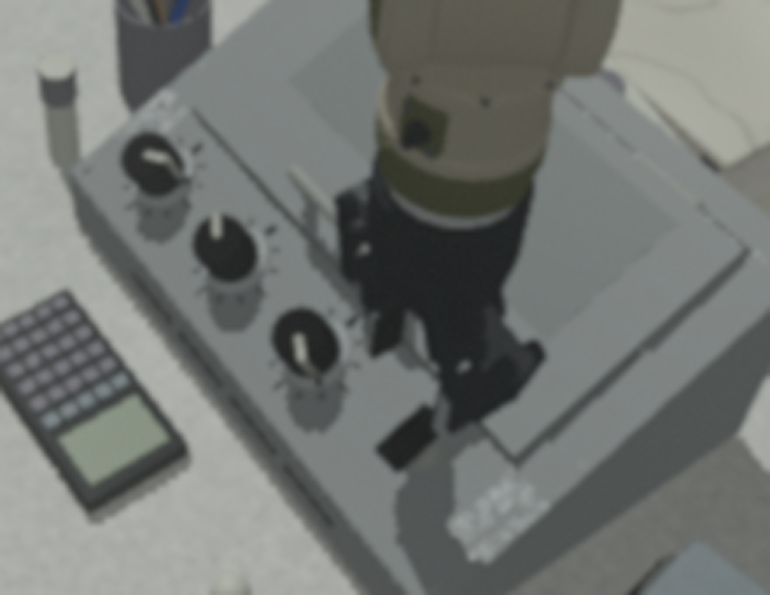

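View pics/ang_side11_top11.png

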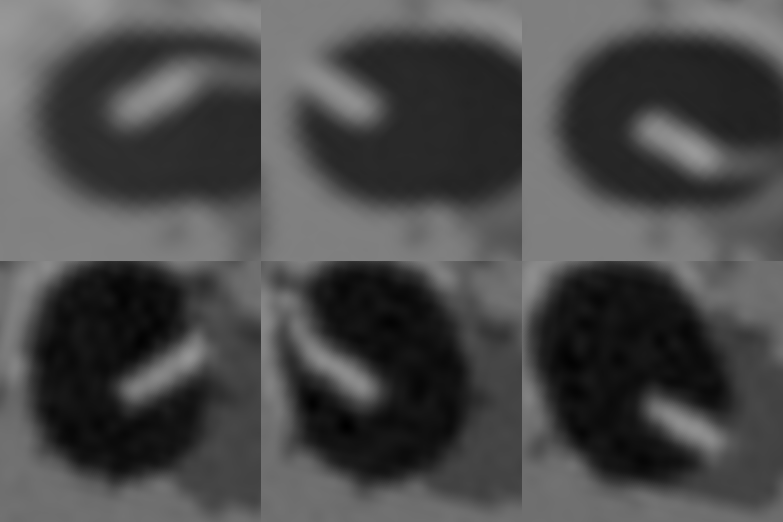

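Emit:
{"op": "apply_moves", "data": {
  "moves": [
    [[-0.2,0.3,2],0,0.6],
    [[-0.2,0.3,4],0,0.6],
    [[-0.2,0.3,6],0,0.6],
    [[-0.2,0.3,6.1],0,0.5],
    [[-0.2,0.3,6.1],0,0.2],
    [[-0.2,0.3,6.1],0,0],
    [[-0.2,0.3,6.1],0,0],
    [[-0.2,0.3,6.1],0,0],
    [[-0.2,0.3,6.1],0,0],
    [[-0.2,0.3,6.1],0,0]
  ],
  "squeeze": 30
}}

```text
clock: 22.45
tcp_pos: [0.606, -0.1683, 0.0996]
orientation: [-0.001, 0.621, 0.784, 0.002]
wrist_force: [-1.3, 7.3, 2.4]
finger_gap: 0.0117
```

```bash
python3 look.py 12
```

```text
side [[34.3, 50.4, 7.8], [-54.5, -44.1, 10.1], [116.8, 118.3, 6.4]]
top [[60.8, 58.3, 8.0], [-70.5, -53.3, 9.3], [135.4, 117.8, 9.3]]
22.55 [-0.4    0.481 -0.032  1.059  0.004 -0.632] [ 0.606  -0.1683  0.0996] 1.803 [-1.2  8.1  2.7] [ 1.59  0.3  -0.06] 0.0117
```

View pics/side12.png

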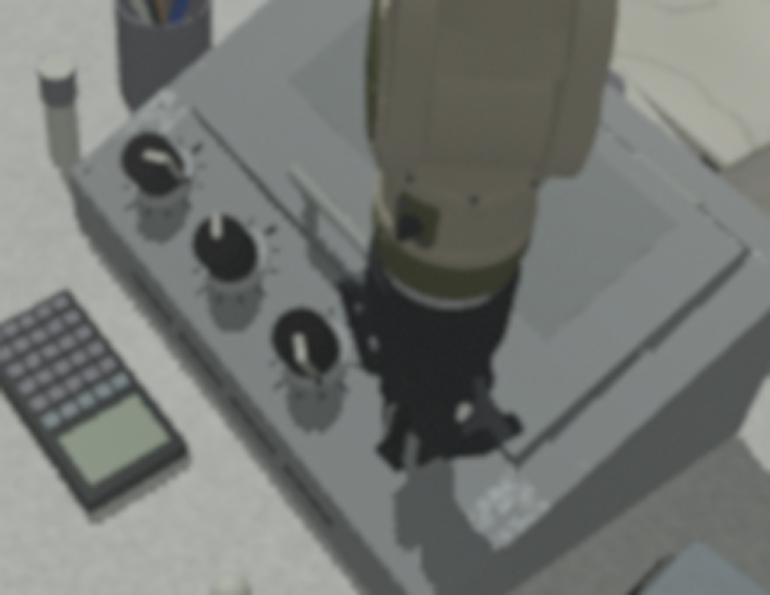

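Emit:
{"op": "apply_moves", "data": {
  "moves": [
    [[0.2,0,0],0,0],
    [[0.2,0,0],5,0],
    [[0.2,0,0],10,0],
    [[0.2,0,0],15,0],
    [[0.2,0,0],20,0],
    [[0.2,0,0],25,0],
    [[0.2,0,0],30,0],
    [[0.2,0,0],35,0],
    [[0.2,0,0],40,0],
    [[0.2,0,0],45,0]
  ],
  "squeeze": 20
}}

```text
clock: 23.8
tcp_pos: [0.605, -0.1668, 0.101]
orientation: [-0.002, 0.874, 0.486, 0.002]
wrist_force: [-7.7, 3.4, 13.8]
finger_gap: 0.0116
```

```bash
python3 look.py 13
```

```text
side [[34.3, 50.4, 7.8], [-54.4, -45.9, 10.1], [116.8, 118.3, 6.4]]
top [[60.9, 58.5, 8.0], [-70.5, -53.5, 9.4], [135.3, 117.5, 9.2]]
23.9 [-0.399  0.478 -0.034  1.06   0.005  0.155] [ 0.605  -0.1668  0.101 ] 1.017 [-7.6  2.5 13.5] [3.39 1.09 1.23] 0.0115
```

View pics/side13.png

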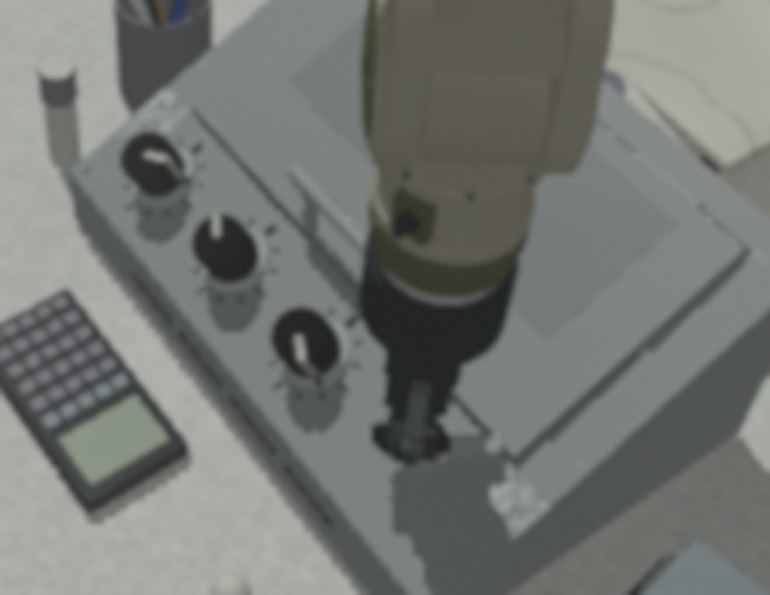

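Emit:
{"op": "apply_moves", "data": {
  "moves": [
    [[0,0,0],5,0],
    [[0,0,0],10,0],
    [[0,0,0],15,0],
    [[0,0,0],20,0],
    [[0,0,0],25,0],
    [[0,0,0],30,0],
    [[0,0,0],35,0],
    [[0,0,0],40,0],
    [[0,0,0],45,0],
    [[0,0,0],50,0]
  ]
}}

```text
clock: 25.15
tcp_pos: [0.606, -0.1733, 0.1068]
orientation: [0.005, 0.997, 0.07, 0.002]
wrist_force: [-19.7, -7.9, 37.6]
finger_gap: 0.0117
```

```bash
python3 look.py 14
```

```text
side [[34.3, 50.1, 7.8], [-54.5, -43.9, 10.1], [116.8, 118.3, 6.4]]
top [[60.8, 58.2, 8.0], [-70.7, -53.6, 9.4], [135.1, 117.9, 9.3]]
25.25 [-0.402  0.472 -0.029  1.062 -0.007  1.026] [ 0.606  -0.1732  0.1067] 0.143 [-19.6  -7.7  36.9] [-0.67  2.66  1.97] 0.0123
```

View pics/side14.png

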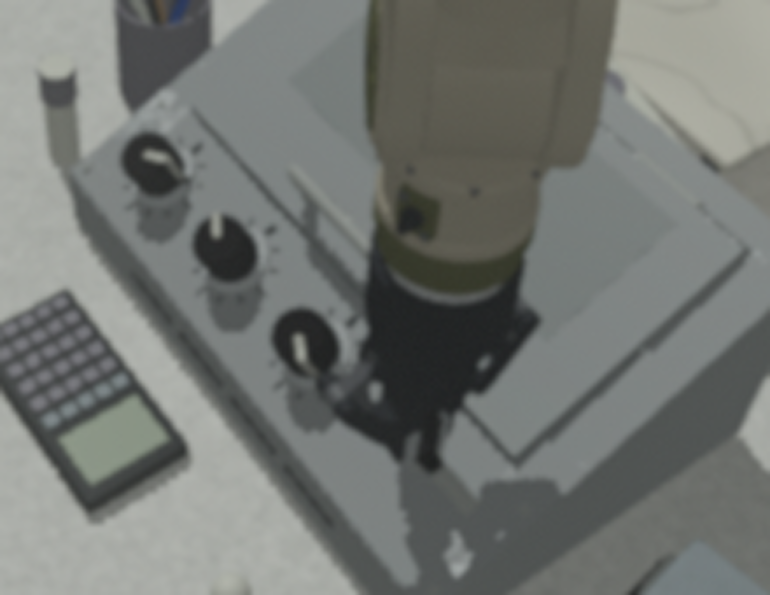

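Emit:
{"op": "apply_moves", "data": {
  "moves": [
    [[0,0,0],0,0.2],
    [[0,0,0],0,0.4],
    [[0,0,0],0,0.4],
    [[0,0,-2],0,0.4],
    [[0,0,-4],0,0.4],
    [[0,0,-6],0,0.4],
    [[0,0,-8],0,0.4],
    [[0,0,-10],0,0.4],
    [[0,2,-12],0,0.4],
    [[0,2,-12],0,0.4]
  ]
}}

```text
clock: 26.5
tcp_pos: [0.6097, -0.19, 0.2192]
orientation: [0.001, 0.997, 0.071, 0.001]
wrist_force: [-0.3, -0.2, -1.0]
finger_gap: 0.034
```

```bash
python3 look.py 15
```

```text
side [[34.3, 53.6, 8.0], [-54.3, -52.2, 10.2], [116.8, 118.3, 6.4]]
top [[60.7, 58.8, 8.0], [-70.5, -52.8, 9.3], [135.3, 118.0, 9.2]]
26.6 [-0.427  0.441  0.199  1.33   0.     1.002] [ 0.6083 -0.1885  0.2172] 0.143 [-0.3 -0.7 -0.2] [ 0.01 -0.02 -0.  ] 0.0341
```

View pics/side15.png

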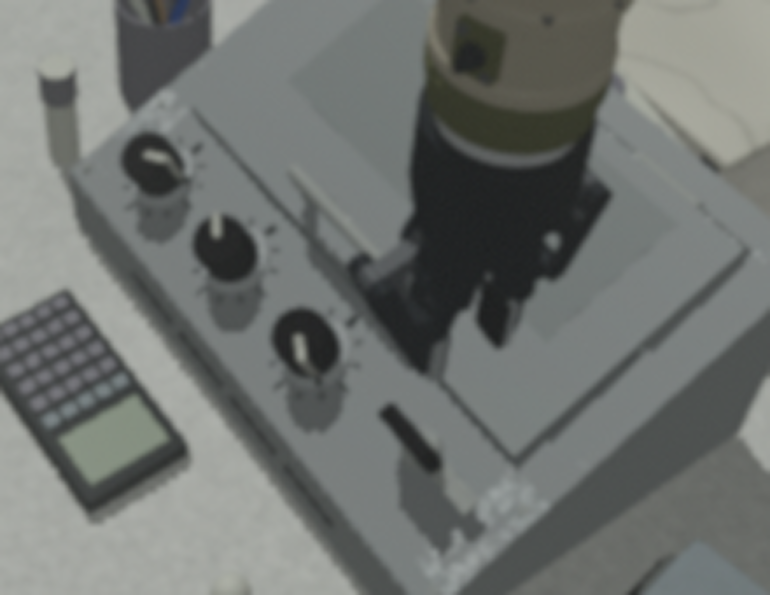

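```bash
cat > wing.py <<'E'
import sys
from h import *
q=np.load("pose.npy");Rp,o=panelT(*q)
C=load(sys.argv[1]+".npz");z0=.046
uv0=proj(C,P(q,[.058,-.128,z0]))[0]
img=C["pixels"]
m=(img.max(2)<50).astype(np.uint8);n,l,st,ce=cv2.connectedComponentsWithStats(m)
d=np.linalg.norm(ce-uv0,axis=1);d[st[:,4]<15]=99;i=d.argmin();print("blob",st[i],ce[i].round(1),uv0.round(1))
v,u=np.nonzero(l==i)
pts=[]
for a,b in zip(u,v):
    r0,dd=ray(C,(a,b));n_=Rp[:,2];t=((o+n_*z0-r0)@n_)/(dd@n_);pts.append(((r0+t*dd-o)@Rp)[:2])
pts=np.array(pts);c=pts.mean(0);w,V=np.linalg.eigh(np.cov((pts-c).T));ax=V[:,1];print("centre",c.round(4),"clockwise angle",np.degrees(np.arctan2(-ax[1],ax[0]))%180,"len",np.ptp((pts-c)@ax).round(3),np.ptp((pts-c)@V[:,0]).round(3))
E
python3 wing.py side0;python3 wing.py top0; python3 wing.py side15; python3 -c "
from h import *
q=np.load('pose.npy')
plan(np.r_[P(q,[.113,0,.042])[0][:2]+[.001,0],.20],.237)"
```

```text
blob [323 307  18  17 154] [332. 315.] [330.3 314.1]
centre [ 0.0594 -0.1317] clockwise angle 0.345740029716751 len 0.035 0.018
blob [387 207   9  17 107] [390.8 214.6] [392.9 215.6]
centre [ 0.0619 -0.123 ] clockwise angle 174.70627337861893 len 0.046 0.019
blob [325 307  15  17  81] [332.3 315.2] [330.3 314.1]
centre [ 0.0595 -0.1324] clockwise angle 90.99175754087385 len 0.043 0.008
shift cm [  3.56 -15.01   1.72] turn (np.float64(-5.4), np.float64(-5.4))
```

Emit:
{"op": "apply_moves", "data": {
  "moves": [
    [[1,-5,1],-3,0.55],
    [[2,-10,1.7],-5,0.55],
    [[3.6,-15,1.7],-5.4,0.55],
    [[3.6,-15,1.7],-5.4,0.55],
    [[3.6,-15,3],-5.4,0.55],
    [[3.6,-15,5],-5.4,0.55],
    [[3.6,-15,7],-5.4,0.55],
    [[3.6,-15,9.1],-5.4,0.55],
    [[3.6,-15,9.1],-5.4,0.55],
    [[3.6,-15,9.1],-5.4,0.55]
  ]
}}

```text
clock: 27.85
tcp_pos: [0.6226, -0.0361, 0.1273]
orientation: [0.0, 0.993, 0.118, -0.0]
wrist_force: [1.1, -0.7, 0.3]
finger_gap: 0.0469
```

```bash
python3 look.py 16
```

```text
side [[34.4, 53.1, 8.0], [-54.2, -53.1, 10.2], [121.1, 116.8, 7.1]]
top [[60.6, 58.4, 8.1], [-70.5, -53.5, 9.4], [-168.6, -149.8, 0.0]]
27.95 [-0.186  0.452 -0.005  1.112 -0.     1.149] [ 0.6233 -0.0358  0.1281] 0.236 [ 0.8 -0.4 -1. ] [-0.   -0.04  0.02] 0.047
```

View pics/side16.png

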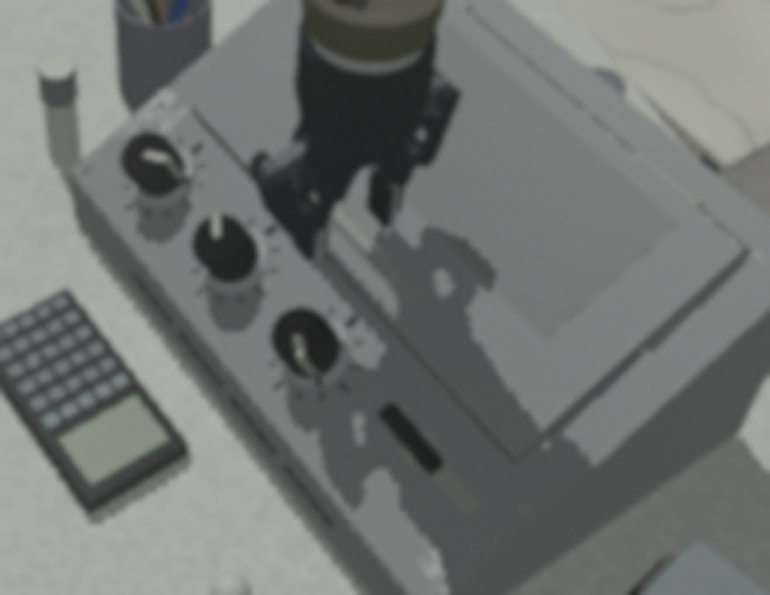

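Emit:
{"op": "apply_moves", "data": {
  "moves": [
    [[0,0,0.2],0,0.3],
    [[0,0,0.2],0,0],
    [[0,0,0.2],0,0],
    [[0,0,0.2],0,0],
    [[0,0,0.2],0,0],
    [[0,0,0.2],0,0],
    [[-0.1,0,-0.8],0,0],
    [[-0.25,0,-1.8],0,0],
    [[-0.25,0,-2.8],0,0],
    [[-0.25,0,-3.9],0,0]
  ],
  "squeeze": 35
}}

```text
clock: 29.2
tcp_pos: [0.6185, -0.0362, 0.166]
orientation: [0.0, 0.993, 0.118, -0.002]
wrist_force: [-4.5, -3.7, -7.0]
finger_gap: 0.0086
```

```bash
python3 look.py 17
```

```text
side [[34.3, 53.9, 8.0], [-54.2, -54.8, 10.2], [116.8, 118.4, 6.4]]
top [[61.0, 58.7, 8.0], [-70.4, -53.8, 9.4], [125.0, -154.4, 0.2]]
29.3 [-0.187  0.425  0.053  1.201 -0.002  1.147] [ 0.6187 -0.0362  0.1675] 0.237 [-8.7 -2.7  1. ] [-0.71  1.71  0.01] 0.0083
```

View pics/side17.png

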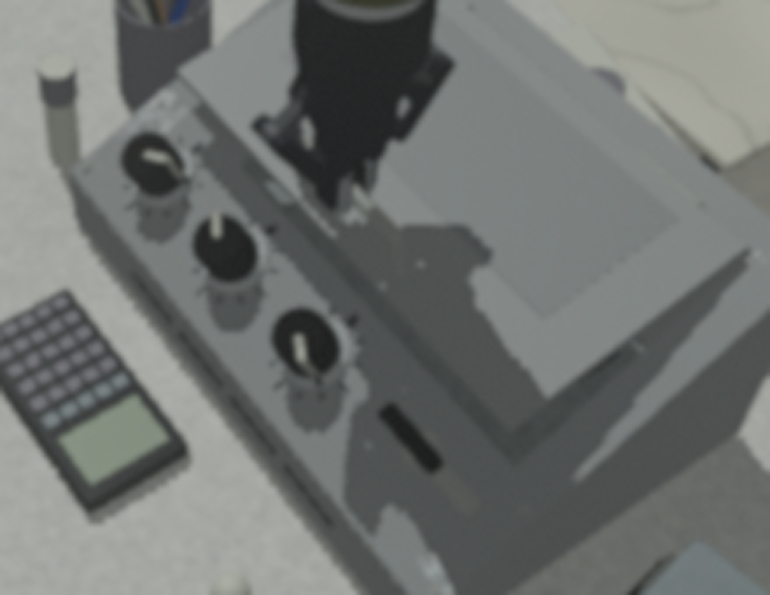

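Emit:
{"op": "apply_moves", "data": {
  "moves": [
    [[0.1,0,-1],0,0],
    [[0.25,0,-2],0,0],
    [[0.5,0,-3],0,0],
    [[0.75,0,-4],0,0],
    [[1.1,0,-5],0,0],
    [[1.5,0,-5.9],0,0],
    [[1.9,0,-6.8],0,0],
    [[2.4,0,-7.7],0,0],
    [[3,0,-8.6],0,0],
    [[3.6,0,-9.4],0,0]
  ]
}}

```text
clock: 30.55
tcp_pos: [0.6519, -0.0282, 0.2616]
orientation: [0.001, 0.993, 0.118, -0.003]
wrist_force: [-12.6, -5.8, 2.4]
finger_gap: 0.0084
```

```bash
python3 look.py 18
```

```text
side [[34.3, 51.0, 7.8], [-54.4, -47.1, 10.1], [116.8, 118.3, 6.4]]
top [[60.7, 58.3, 8.0], [-70.4, -53.2, 9.4], [122.2, 174.2, 0.1]]
30.65 [-0.164  0.474  0.361  1.46  -0.003  1.17 ] [ 0.6528 -0.028   0.2627] 0.236 [-13.1  -4.1   5.2] [-0.93  2.7   0.01] 0.0087
```

View pics/side18.png

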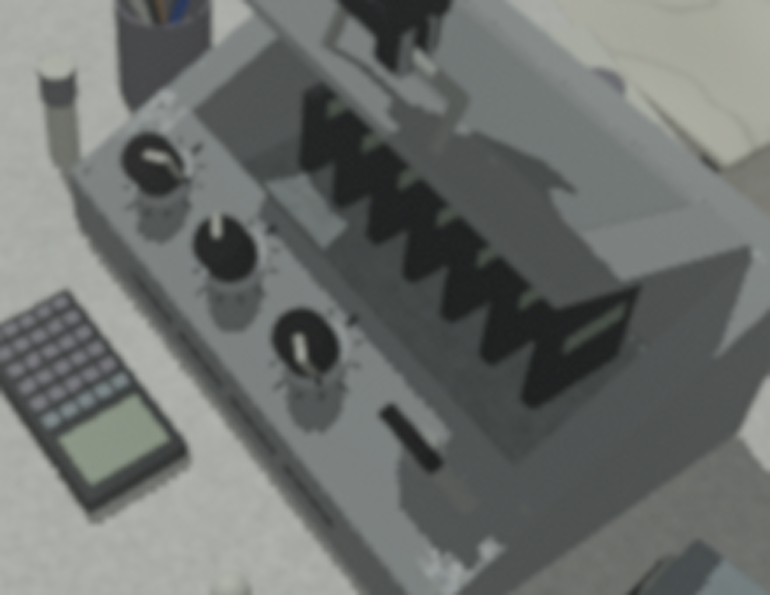

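Emit:
{"op": "apply_moves", "data": {
  "moves": [
    [[0.7,0,-0.8],0,0],
    [[1.4,0,-1.5],0,0],
    [[2.1,0,-2.2],0,0],
    [[2.9,0,-2.8],0,0],
    [[3.7,0,-3.4],0,0],
    [[4.6,0,-4],0,0],
    [[5.1,0,-4.3],0,0],
    [[5.2,0,-4.3],0,0],
    [[5.2,0,-4.3],0,0],
    [[5.2,0,-4.3],0,0]
  ]
}}

```text
clock: 31.9
tcp_pos: [0.7035, -0.0159, 0.3087]
orientation: [0.001, 0.993, 0.118, 0.001]
wrist_force: [-12.8, -4.1, 13.4]
finger_gap: 0.0086
```

```bash
python3 look.py 19
python3 - <<'E'
from workcell import env
import cv2
for n in("side","top"):
    cv2.imwrite(f"pics/{n}19f.png",env.read_camera(n)["pixels"][:,:,::-1])
E
```

```text
side [[34.3, 50.0, 7.8], [-54.4, -44.2, 10.1], [116.8, 118.1, 6.4]]
top [[60.8, 58.9, 8.0], [114.5, 34.7, 3.7], [-69.4, -69.3, 0.2]]
32.0 [-0.136  0.605  0.689  1.652 -0.002  1.199] [ 0.7035 -0.0159  0.3087] 0.236 [-12.4  -4.4  12.7] [-0.94  2.8  -0.01] 0.0083
```

View pics/side19f.png

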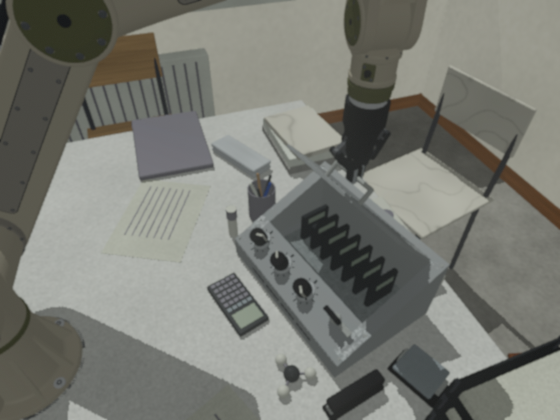

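View pics/top19f.png

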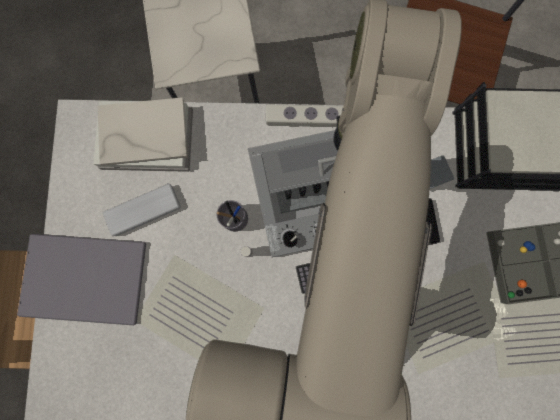

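Emit:
{"op": "apply_moves", "data": {
  "moves": [
    [[0,0,0],0,0.25],
    [[0,0,0],0,0.25],
    [[0,0,0],0,0.25],
    [[0,0,-1],0,0.25],
    [[0,0,-2.5],0,0.25],
    [[0,0,-4],0,0.25],
    [[0,0,-6],0,0.25],
    [[0,0,-8],0,0.25],
    [[0,0,-8],0,0.25],
    [[0,0,-8],0,0.25]
  ]
}}

```text
clock: 33.35
tcp_pos: [0.7061, -0.015, 0.3825]
orientation: [-0.0, 0.993, 0.118, -0.0]
wrist_force: [0.1, 0.6, -0.6]
finger_gap: 0.0216
```

```bash
python3 look.py 20
python3 - <<'E'
from workcell import env
import cv2
for n in("side","top"):
    cv2.imwrite(f"pics/{n}20f.png",env.read_camera(n)["pixels"][:,:,::-1])
E
```

```text
side [[34.3, 49.9, 7.8], [-54.5, -42.7, 10.1], [116.9, 118.2, 6.4]]
top [[60.7, 58.3, 8.1], [111.1, 21.2, 3.8], [-59.8, -112.8, 0.1]]
33.45 [-0.135  0.712  1.075  1.935 -0.     1.199] [ 0.7057 -0.015   0.3822] 0.237 [ 0.5 -0.2  0.5] [0.04 0.   0.05] 0.0216
```

View pics/side20f.png

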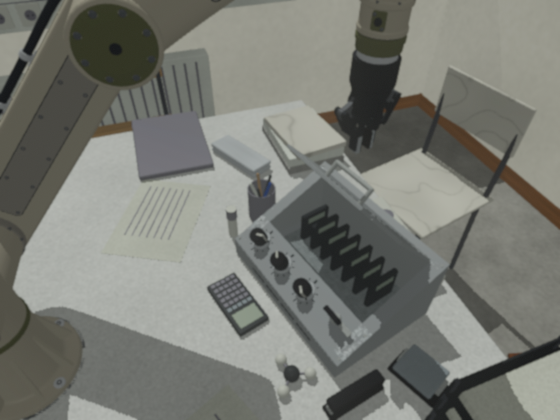

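Emit:
{"op": "apply_moves", "data": {
  "moves": [
    [[-2,2,-1],0,0.3],
    [[-6,5,-1],0,0.3],
    [[-10,9,-1],0,0.3],
    [[-14,13,-1],0,0.3],
    [[-18,17,-1],0,0.3],
    [[-20,21,-1],0,0.3],
    [[-20,25,-1],0,0.3],
    [[-20,29,-1],0,0.3],
    [[-20,33,-1],0,0.3],
    [[-20,35,-1],0,0.3]
  ]
}}

```text
clock: 34.8
tcp_pos: [0.5914, -0.4031, 0.3895]
orientation: [0.0, 0.993, 0.117, 0.0]
wrist_force: [21.5, -15.3, 40.6]
finger_gap: 0.0257
```

```bash
python3 look.py 21; python3 ang.py side21 top21; python3 wing.py side21; python3 wing.py top21
python3 - <<'E'
from workcell import env
import cv2
for n in("side","top"):
    cv2.imwrite(f"pics/{n}21f.png",env.read_camera(n)["pixels"][:,:,::-1])
E
```

```text
side [[34.2, 39.7, 6.9], [-56.4, -23.5, 9.5], [117.6, 117.4, 6.2]]
top [[60.7, 58.6, 8.1], [-70.4, -53.4, 9.4], [135.2, 117.5, 9.2]]
34.9 [-0.711  0.8    1.259  2.039 -0.     0.626] [ 0.5907 -0.4027  0.3853] 0.234 [ 0.8 -0.5 -0.6] [-0.   -0.04 -0.03] 0.0259
blob [325 307  15  17  47] [332.6 315.8] [330.3 314.1]
centre [ 0.0591 -0.1336] clockwise angle 90.76642913112508 len 0.041 0.006
blob [383 211  17   9 108] [391.  214.8] [392.9 215.6]
centre [ 0.0613 -0.1235] clockwise angle 99.0866088145665 len 0.043 0.021
```

View pics/side21f.png

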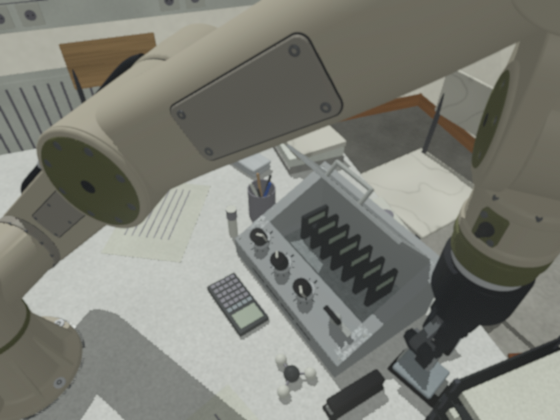

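View pics/top21f.png

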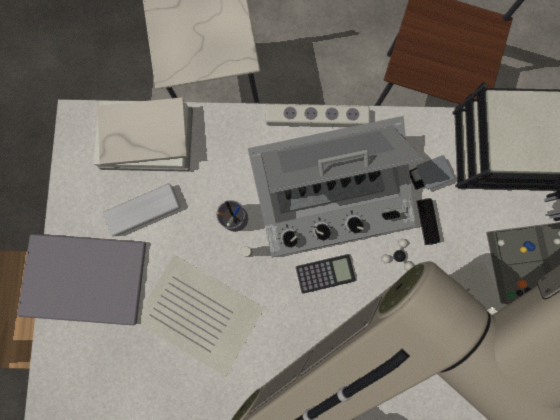

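View pics/ang_side21_top21.png

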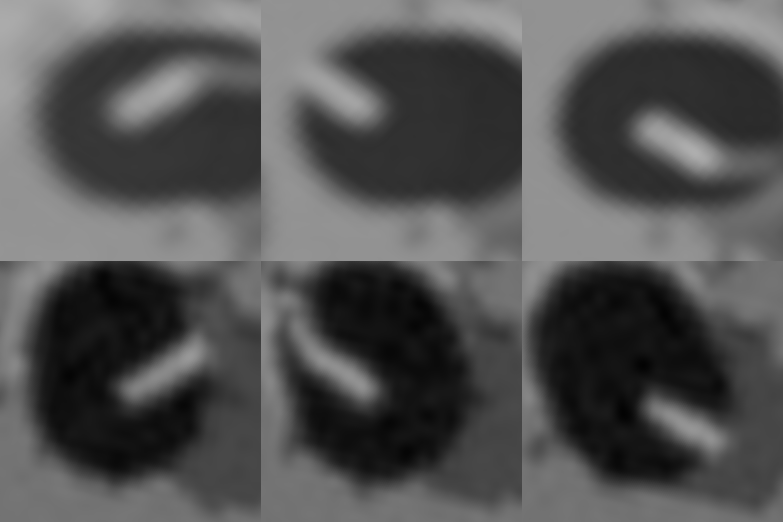

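Emit:
{"op": "apply_moves", "data": {
  "moves": [
    [[-1,-1,0.5],0,0.3],
    [[-2,-2,1],0,0.3],
    [[-4,-3,2],0,0.3],
    [[-6,-3,3],0,0.3],
    [[-8,-3,4],0,0.3],
    [[-10,-3,5],0,0.3],
    [[-12,-3,6],0,0.3],
    [[-13,-3,6],0,0.3],
    [[-13,-3,6],0,0.3],
    [[-13,-3,6],0,0.3]
  ]
}}

```text
clock: 36.25
tcp_pos: [0.4594, -0.4024, 0.3323]
orientation: [0.002, 0.993, 0.119, 0.002]
wrist_force: [0.4, -0.3, 0.8]
finger_gap: 0.0256
```

```bash
python3 look.py 22
python3 - <<'E'
from h import *
import cv2
q=np.load("pose.npy")
for n in("side","top"):
    C=load(n+"22.npz");cv2.imwrite(f"pics/{n}22f.png",C["pixels"][:,:,::-1])
    A=load(n+"0.npz");d=np.abs(A["pixels"].astype(int)-C["pixels"].astype(int)).max(2)
    cv2.imwrite(f"pics/{n}22d.png",(d*2).clip(0,255).astype(np.uint8))
    # predicted handle ends at lid angles
    for th in(60,66,72,78):
        a=np.radians(190.52-25-th)  # panel-frame angle about hinge
        r=.1674;p=P(q,[[.275+r*np.cos(a),y,r*np.sin(a)] for y in(.05,-.05)])
        print(n,th,proj(C,p).round(1).tolist())
E
```

```text
side [[34.2, 41.9, 7.2], [39.9, -49.2, 2.8], [-25.5, -111.5, 4.0]]
top [[60.6, 58.8, 8.0], [-70.5, -53.5, 9.4], [135.3, 117.0, 9.3]]
36.35 [-8.510e-01  3.850e-01  3.920e-01  1.574e+00  1.000e-03  4.820e-01] [ 0.4593 -0.4025  0.3316] 0.238 [-0.6 -0.5  0.3] [ 0.02 -0.05  0.01] 0.0253
side 60 [[324.6, 176.0], [357.9, 204.6]]
side 66 [[330.5, 169.4], [364.4, 197.6]]
side 72 [[336.8, 163.2], [371.1, 191.0]]
side 78 [[343.3, 157.5], [378.1, 184.9]]
top 60 [[322.6, 175.4], [367.3, 165.8]]
top 66 [[321.6, 168.1], [366.8, 158.4]]
top 72 [[320.4, 160.4], [366.0, 150.7]]
top 78 [[319.0, 152.4], [364.9, 142.7]]
```

View pics/top22f.png

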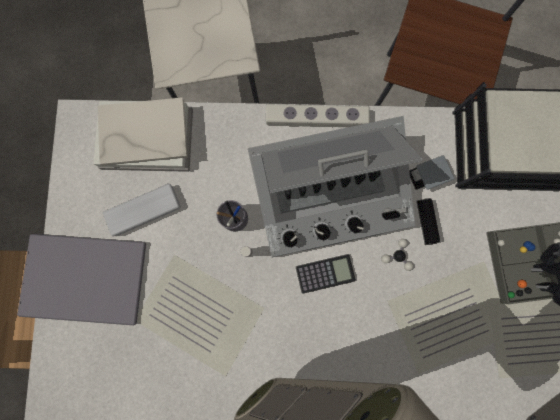

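View pics/side22f.png

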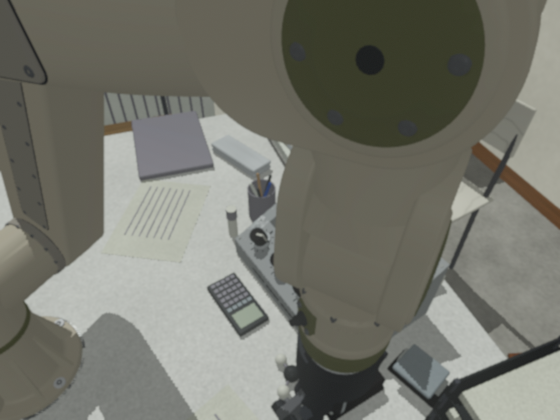

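View pics/top22d.png

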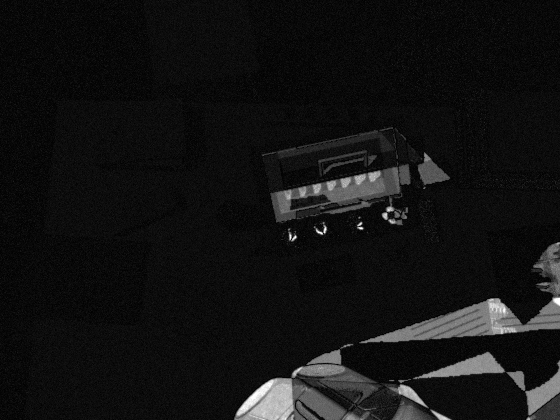

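```bash
python3 -c "
from workcell import env
print(env.hand_in())"
```

```text
the job is handed in; nothing more can be done
None
```

The code is set, the latch is turned and the lid is open and staying up by itself. I handed the job in at about 36 s of the 72 s allowed, with the arm clear of everything.

| Item | Wanted | Last measured |
|---|---|---|
| Left dial | 60° | about 58° |
| Middle dial | -60° | about -57° from the rectified pictures; the automatic top-view fit says -53° |
| Right dial | 120° | about 118° |
| Latch | 90° clockwise | about 91° in the side view, 99° in the top view, where the shape is less certain |
| Lid | about 70° | about 72°, unchanged in pictures taken over the 3 s after release |

- **Dials:** the fingers slipped on the dials, because the tool stays vertical and the dial axes lean 25°. I turned the left dial a second time to correct it, and left the middle dial about 3° short, well inside the 15° the lock allows.
- **Other things on the table:** comparing the top view before and after shows changes only in the box, the arm and the shadows. The calculator, molecule model, stapler, punch, glue stick, pen pot and pencil tin have not moved.
- **Forces to know about:** the wrist force was about 43 N at the end of the latch turn, with the fingers on the wing. A single reading of about 48 N came as the arm stopped in free air during the retreat, where joint 3 stood at 1.259 against its 1.26 limit. It was gone 0.1 s later, and I backed the arm off.

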